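# Thread empty reels on the rewinder spindle and lock it in

### The arm

A 6-joint arm with a two-finger parallel gripper is mounted at the origin on the work surface. World frame = base frame: x ahead of the robot, y to its left, z up, the work surface at z = 0. Lengths are in m, angles in rad, forces in N, time in s.
With the tool pointing down it reaches from about 0.35 to 0.775 m from the base axis. Payload 5.5 kg.
Tool frame: the origin (TCP) lies at the very end of the fingers, on their centre line; the grasp point (between the pads) lies 19 mm behind it; z points along the fingers, y is the direction in which the jaws open and shut (so a half turn about z gives the same grasp; the last joint's range is limited). The gripper opens to 85 mm and grips with 20 to 120 N. Pads are 22 mm wide; open, the fingers measure 114 mm over their backs; the gripper's body (76 mm by 85 mm) begins 54 mm behind the grasp point. The pads swing forward as they close: fully open they stand 13 mm farther back than shut.
Start: joints at [1.085, 0.313, 0.046, 1.304, 0, 1.431], TCP at [0.195, 0.541, 0.201] pointing down, gripper open.
Joint ranges: [-2.76, 2.76], [-0.86, 1.69], [-1.03, 1.26], [-2.2, 2.34], [-1.47, 1.5], [-3.14, 3.14]. Speed limits (rad/s): [2.57, 2.57, 3.14, 3.14, 3.14, 3.14].

### API

Orientations are given as a unit quaternion [w, x, y, z].
In Python, from workcell import get_state, read_camera, hand_in, find_in, silhouettes gives the robot as it stands. The module is installed in compiled form; this text tells all that it offers.
- The arm moves only by the tool send_rows, never from a script. Its argument "deltas" is a list that holds one entry, the list of rows, each a list of 6 numbers: the shift along the world's x, y, z in cm, then the turn, a rotation vector about the world's x, y, z in degrees. In form: [[[dx, dy, dz, wx, wy, wz], ...]]. A call has 1 to 12 rows; each row is the pose to reach, as a shift and turn from the pose commanded when the call began; what a row does not reach only later rows make up. A row lasts 1/10 s, in which the tool goes at most 50 mm and 8.59 degrees, less where a joint would pass 70% of its speed; a pose out of reach is approached as far as the arm can. A call with a gripper value outside its range is refused whole. "jaw" is the opening, from -1 (shut) to 1 (fully open), so that 0 is half open, set as the call begins (left out, the last holds). The fingers move at their own pace and stop on an object; "force" is the grip in N (left out, the last holds). Time passes only in rows, so rows that repeat a pose let the fingers close. It gives the time, the measured TCP pose, the force and the opening at its end, in the units of the state.
- get_state(): the state, without advancing time (a new reading comes with each control period).
- read_camera(name): name is "scene" or "top" or "wrist"; returns a dict with "img" (400x640x3 uint8, red, green, blue), "z_map" (400x640 float32, m along the optical axis (not along the pixel's ray), 0 where there is no reading), "vfov" (degrees; the focal length in pixels is half the picture's height over the tangent of half this angle, whatever the lens; pixels are square), "cx", "cy" (the principal point, pixels), "k1" (the pictures are not rectified: a ray, as slopes to the right and down, at radius r is drawn at 1 + k1 r^2 times it, then the intrinsics apply), "R" (3x3) and "t" (3): a world point X has camera coordinates R X + t; the wrist camera has in their place "hand_eye" (4x4, takes a point from camera to tool coordinates, whose origin is the TCP and whose axes are the flange's). Camera axes: x right, y down, z forward; pixel columns grow to the right and rows downward; lengths in m; the calibration is good to about 2 mm. A picture is of the moment at which its call begins: read the wrist's pose just before it.
- hand_in(): hands the job in, once; it reports no verdict.
Trained networks look in a picture, given as the dict that the camera call returned (one of the last four; its "shot" number tells which), for a name from the list of things; names that differ only in an ending like _2 or _b are one class to them, and where a whole thing is asked for, a point or a joint stands for the part that bears it (a point fixed in the world has none). Each returns a list of dicts, best first, with "conf" (0 to 1); they miss things now and then, are a little off and sometimes report something else, mostly with a low value. They report only what shows in the picture. A call takes as long as a camera call. They do not tell look-alikes from the thing itself.
- find_in(picture, thing): "box" ([centre column, centre row, width, height] in pixels, round what is visible of it).
- silhouettes(picture, thing): "mask" (400x640 bool, what is visible of it) and "box" ([centre column, centre row, width, height] in pixels, round what is visible of it).
The state is a dict: "clock": time; "joint_pos": joint angles; "qvel": joint speeds; "tau": joint torques, N m; "tcp_pos": TCP position; "orientation": TCP orientation; "wrist_force": force on the tool from outside, world axes, zero at the start; "ft_torque": the same for the moment, N m; "finger_gap": finger opening in m.
Only numpy, scipy, OpenCV 4.12 (cv2) and the standard library are available. Lean on these libraries where they do the work, as an engineer would, in place of code of your own. Each camera call takes 0.05 s, during which the arm holds its last target.

### The job

Load the rewinder with the two empty reels: take its spindle out of the open bearings, thread it through both reels and the disc between them where they lie in the sloping chute, feeling your way so as not to ram the reels (thin plastic cracks), and lift them out together on the spindle without dropping anything on the bench. Lay the loaded spindle back fully home in both bearings, with the reels between the cheeks, and swing the keeper right down over it; leave everything else on the bench where it is.

Things in the scene. Friction and masses are not known exactly. Their poses are not given: they have to be found in the camera images.
- spindle: Loose steel spindle, 200 mm, 0.1 to 0.17 kg, lying in the rewinder's bearings at the start. Axis = its y, tip at -y; origin on the axis in the reel-side face of the red collar (32 mm dia, y 0 to +8 mm). Rod 12 mm dia from y = +30 to -108 mm, then a cone to a 6 mm dia tip at -120 mm. Dark square handle 16 x 16 mm at y +30 to +80 mm.
- spindle_handle (a point): Middle of the spindle's square handle, on its axis at y = +55 mm: the place to hold it, gripping across the spindle's x.
- spindle_a (a point): Point on the spindle's axis at its y = +19 mm: middle of the journal (y +8 to +30 mm) that lies in the handle-side bearing.
- spindle_b (a point): Point on the spindle's axis at its y = -93 mm: the part that lies in the tip-side bearing.
- reel_orange: Empty orange plastic wire reel, 50 to 100 g: 74 mm dia flanges, 34 mm wide overall, plain 15 mm bore right through. Origin at its centre, bore along its y. It is the upper reel in the chute: stands on its rims (bore sloping with the chute, +y end up) up to 9 mm to either side of the chute's middle, and rolls sideways easily. Friction about 0.6.
- reel_blue: Empty blue reel, otherwise like the orange one: the lower of the two, against the chute's stop. Between the reels stands a loose black fibre friction disc, 74 mm dia, 6 mm thick, 15 mm hole, 35 g, which goes on the spindle with them; its pose is not reported. Reels and disc touch face to face; each lies up to 9 mm to either side of the middle, so as a rule the three holes are not in line.
- chute: Fixed open-topped channel on a red foot 120 x 110 mm, sloping down to its -y at 20 degrees, open at the upper +y end. Origin under the foot's middle, z up. Floor 92 mm long, inner width 96 mm (x); side walls 34 mm high, square to the floor: a reel or disc rolled against a wall has its centre 11 mm from the middle. Reel centres at the start: y = -2.5, z = 75 mm (orange); y = -41, z = 61 mm (blue).
- chute_mouth (a point): Point on the chute's mid-plane where the bore of a centred upper reel opens at its upper face: y = +13.7, z = 80.3 mm in the chute's frame. Bores run down from here at 20 degrees to -y.
- chute_stop (a point): Middle of the inner face of the end stop at the chute's low end, at bore height. The stop stands 49 mm square to the floor, with an open-topped gap 42 mm wide in its middle through which the spindle's tip can pass and rise.
- rewinder: Fixed bench rewinder. Origin under the middle of the bearing line, z up, bearing line along y. Two green cheeks 68 mm wide (x), 10 mm thick, tops at z = 87 mm, middles at y = +59 (handle side) and -53 mm (tip side). Spindle home: axis at x = 0, z = 75 mm, tip to -y, collar face at y = 34 to 46 mm. Drive box 62 mm high at x = +63 to +148, y = -105 to +45 mm.
- bearing_a (a point): Spindle axis at home in the middle of the handle-side cheek (y = +59 mm). Open-topped slot 14.5 mm wide with 45 degree lead-ins up to about 30 mm wide at the cheek's top; the collar goes inside this cheek, the handle outside.
- bearing_b (a point): Spindle axis at home in the middle of the tip-side cheek (y = -53 mm), with the same slot. Both reels go between the two cheeks.
- keeper (a joint): Angle of the keeper, a hinged arm 12 mm wide and 7 mm thick on the tip-side cheek: 0 = down across the bearing (locked), 1.57 = upright, up to 1.95 = leaning back to the rewinder's +x. A stiff hinge (0.035 N m): it stays where it is left. It goes down only if the spindle is home.
- keeper_ball (a point): Centre of the red ball, 18 mm dia, at the keeper's free end, 70 mm from the hinge axis: push it by this. Closed, it lies at x = -42, y = -53, z = 92 mm in the rewinder's frame.
- keeper_hinge (a point): Point on the keeper's hinge axis (parallel to the rewinder's y), at x = +28, y = -53, z = 91.5 mm in the rewinder's frame.
- tape_roll: Bystander: yellow roll of tape lying flat, 68 mm dia, 19 mm high. Origin in the middle of its underside.
- carton: Bystander: closed cardboard carton 75 x 110 x 52 mm. Origin in the middle of its underside.
- screwdriver: Bystander: screwdriver lying along its x, about 200 mm long. Origin under its middle.
Not all that is in view belongs to the job. Several things have the shape of the reel_blue; the one meant has the colours described above.

How it is judged:
On the way, in this order (a step that is already met when the one before it is completed fails the run):
1. both reels, threaded on the spindle, are lifted clear of the chute together (x of reel_orange in the frame of spindle between -0.006 and 0.006 m and z of reel_orange in the frame of spindle between -0.006 and 0.006 m and y of reel_orange in the frame of spindle between -0.08 and -0.012 m and x of reel_blue in the frame of spindle between -0.006 and 0.006 m and z of reel_blue in the frame of spindle between -0.006 and 0.006 m and y of reel_blue in the frame of spindle between -0.08 and -0.012 m and distance between reel_orange and reel_blue above 0.0375 m and height (world z) of each of reel_orange, reel_blue above 0.14 m), for 0.2 s.
2. the spindle with both reels lies in the two bearings (x of reel_orange in the frame of spindle between -0.006 and 0.006 m and z of reel_orange in the frame of spindle between -0.006 and 0.006 m and y of reel_orange in the frame of spindle between -0.08 and -0.012 m and x of reel_blue in the frame of spindle between -0.006 and 0.006 m and z of reel_blue in the frame of spindle between -0.006 and 0.006 m and y of reel_blue in the frame of spindle between -0.08 and -0.012 m and distance between reel_orange and reel_blue above 0.0375 m and x of spindle_a in the frame of rewinder between -0.004 and 0.004 m and z of spindle_a in the frame of rewinder between 0.071 and 0.079 m and x of spindle_b in the frame of rewinder between -0.004 and 0.004 m and z of spindle_b in the frame of rewinder between 0.071 and 0.079 m and y of spindle_a in the frame of rewinder between 0.05 and 0.068 m), for 0.2 s.
At the end, for the whole second after the job is handed in: The spindle is home in both bearings (axis within 4 mm sideways and in height, 9 mm lengthwise), both reels are threaded on it between the cheeks with the disc between them (reel centres over 37.5 mm apart), the keeper is within 0.1 rad of closed, and all is at rest (under 20 mm/s) (all of step 2 and value of joint keeper below 0.1 rad and linear speed of each of reel_orange, reel_blue, spindle below 0.02 m/s); the robot touches nothing.
It fails at once if the spindle is rammed against a reel (over 40 N) (contact force between spindle and reel_orange above 40 N or contact force between spindle and reel_blue above 40 N).
It fails at once if a reel falls to the bench (height (world z) of any of reel_orange, reel_blue below 0.045 m).
It fails at once if the spindle falls to the bench (height (world z) of spindle below 0.04 m).
It fails at once if the tape roll, the carton or the screwdriver is shifted by more than 30 mm (distance of any of tape_roll, carton, screwdriver from where it was at the start of the episode above 0.03 m).
It also fails if it takes over 72 s, if anything falls off the work surface, if the arm or the gripper's body presses on something with over 40 N, if the wrist force passes 120 N, or if a joint passes its speed limit or range.

## Working session

There is one attempt and no reset: what is moved stays moved. The work goes in short steps, Python scripts to look and compute and a tool call to move; the robot and the scene stay as the last step left them, time stands still between calls to the robot, and variables do not carry over. Pictures are saved under pics/ and viewed, and the job is handed in when it is done.

Besides the shell and the picture viewer there is one more tool, called after "Request:" in YAML: its name, and indented under it one key for each argument. send_rows: Moves the arm, as the interface text tells. Its arguments: {"type":"object","properties":{"deltas":{"type":"array","items":{"type":"array","items":{"type":"array","items":{"type":"number"}}}},"jaw":{"type":"number"},"force":{"type":"number"}},"required":["deltas"]}

```bash
mkdir -p pics; ls; cat > h.py <<'E'
import numpy as np, cv2, pickle
from workcell import get_state, read_camera, hand_in, find_in, silhouettes
def save(p,n): cv2.imwrite('pics/'+n,cv2.cvtColor(p['img'],cv2.COLOR_RGB2BGR))
def K(p):
    f=200/np.tan(np.radians(p['vfov'])/2); return f
def pts(p,us,vs,z,T=None):
    f=K(p); x=(np.asarray(us,float)-p['cx'])/f; y=(np.asarray(vs,float)-p['cy'])/f
    rd=np.hypot(x,y); r=rd.copy()
    for _ in range(20): r=rd/(1+p['k1']*r*r)
    s=np.where(rd>0,r/np.maximum(rd,1e-9),1); x=x*s;y=y*s
    P=np.stack([x*z,y*z,np.asarray(z)*np.ones_like(x)],-1)
    if 'R' in p: return (P-p['t'])@p['R']
    return P@T[:3,:3].T+T[:3,3]
def tcpT(s):
    from scipy.spatial.transform import Rotation as R
    w,x,y,z=s['orientation']; T=np.eye(4);T[:3,:3]=R.from_quat([x,y,z,w]).as_matrix();T[:3,3]=s['tcp_pos'];return T
def cloud(p,T=None):
    v,u=np.mgrid[0:400,0:640]
    if T is not None: T=T@p['hand_eye']
    return pts(p,u,v,p['z_map'],T)
def proj(p,X,T=None):
    X=np.atleast_2d(X)
    if 'R' in p: C=X@p['R'].T+p['t']
    else:
        M=np.linalg.inv(T@p['hand_eye']); C=X@M[:3,:3].T+M[:3,3]
    x=C[:,0]/C[:,2];y=C[:,1]/C[:,2];k=1+p['k1']*(x*x+y*y);f=K(p)
    return np.stack([p['cx']+f*x*k,p['cy']+f*y*k],-1)
E
python3 - <<'E'
from h import *
for n in('scene','top'):
    p=read_camera(n);save(p,n+'0.png');pickle.dump(p,open(n+'0.pkl','wb'))
    print(n,p['vfov'],p['k1'],p['shot'],p['t'])
    for t in ['spindle','reel_orange','reel_blue','chute','rewinder','keeper','keeper_ball','spindle_handle','tape_roll','carton','screwdriver']:
        print(t,[(round(d['conf'],2),np.round(d['box']).astype(int).tolist()) for d in find_in(p,t)[:4]])
print(get_state())
E
```

```text
pics
scene 44.03735920011671 -0.08015439640337421 1 [-0.22791597 -0.21039602  1.56282733]
spindle [(0.69, [399, 168, 71, 21])]
reel_orange [(0.69, [233, 209, 30, 34])]
reel_blue [(0.97, [204, 201, 29, 28]), (0.82, [215, 221, 27, 25]), (0.62, [396, 169, 67, 17]), (0.57, [165, 259, 38, 38])]
chute []
rewinder [(0.93, [389, 191, 93, 94]), (0.71, [303, 202, 28, 21])]
keeper [(0.69, [378, 161, 9, 32]), (0.39, [216, 300, 106, 14])]
keeper_ball [(0.66, [387, 190, 90, 91]), (0.57, [376, 159, 7, 29])]
spindle_handle [(0.92, [396, 166, 74, 19])]
tape_roll [(0.97, [304, 202, 28, 25])]
carton [(0.56, [313, 270, 62, 63])]
screwdriver [(0.65, [378, 159, 5, 28]), (0.59, [217, 300, 105, 14])]
top 52.97473214511268 -0.04089904329267453 2 [-0.00497869  0.51517614  0.91439223]
spindle [(0.91, [229, 200, 86, 14]), (0.73, [371, 128, 51, 41])]
reel_orange [(0.96, [414, 209, 31, 37]), (0.69, [229, 200, 86, 10])]
reel_blue [(0.78, [438, 216, 14, 32]), (0.72, [415, 209, 29, 36]), (0.65, [477, 202, 39, 31]), (0.64, [424, 277, 34, 34])]
chute [(0.81, [411, 212, 65, 58])]
rewinder [(0.59, [249, 186, 89, 92])]
k
[... 234 characters left out ...]
r [(0.64, [451, 139, 76, 44])]
{'clock': 1.2, 'joint_pos': array([1.08539657e+00, 3.13161592e-01, 4.61195759e-02, 1.30358324e+00,
       7.30249101e-06, 1.43122107e+00]), 'qvel': array([ 0.00091897,  0.00132894,  0.00141778,  0.00013283,  0.00047646,
       -0.00077848]), 'tau': array([ 1.70819672e-03, -4.80475223e+01,  2.98815161e+01,  3.20350255e-04,
       -4.71042017e-05,  3.12101768e-06]), 'tcp_pos': array([0.19493232, 0.54101667, 0.20115308]), 'orientation': array([2.28209344e-05, 1.72051894e-01, 9.85087884e-01, 8.25140068e-05]), 'wrist_force': array([-0.07915463, -0.50017413, -0.42236986]), 'ft_torque': array([-0.03830001, -0.03136685, -0.00907242]), 'finger_gap': 0.08522865805347067}
```

```bash
python3 - <<'E'
import cv2
a=cv2.imread('pics/top0.png');b=cv2.imread('pics/scene0.png')
cv2.imwrite('pics/top0c.png',cv2.resize(a[90:320,180:520],None,fx=2.3,fy=2.3,interpolation=cv2.INTER_CUBIC))
cv2.imwrite('pics/scene0c.png',cv2.resize(b[120:330,140:460],None,fx=2.5,fy=2.5,interpolation=cv2.INTER_CUBIC))
E
```

```text
(no output)
```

View pics/top0c.png

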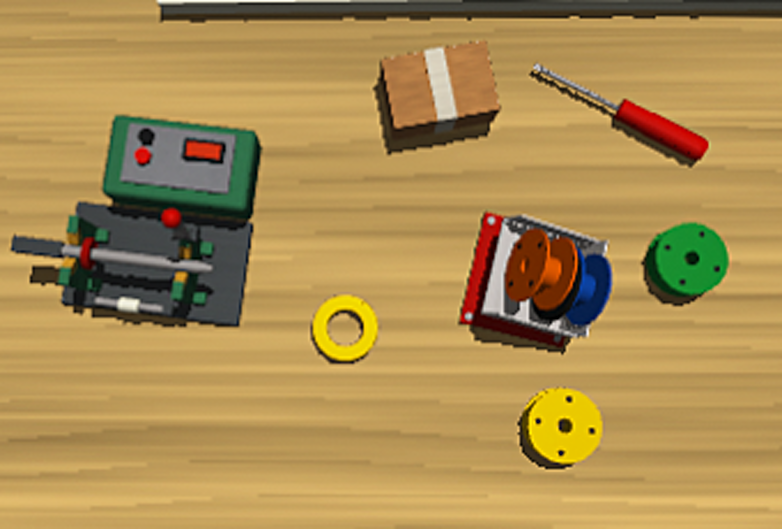

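View pics/scene0c.png

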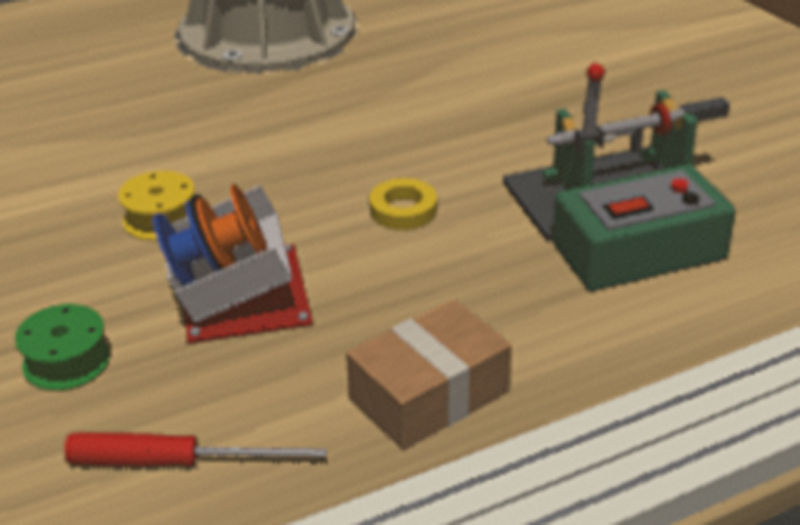

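```bash
python3 - <<'E'
from h import *
p=pickle.load(open('top0.pkl','rb'));C=cloud(p)
for n,(u,v) in dict(handle=(192,197),collar=(218,200),rodtip=(270,205),ball=(254,184),box=(262,170),tape=(330,232),carton=(371,124),screw=(451,139),orange=(414,209),blue=(441,214),footcornTL=(393,185),footcornBL=(383,230)).items(): print(n,np.round(C[v,u],3))
p=read_camera('wrist');save(p,'w0.png');print(p['hand_eye'],p['vfov'],p['k1'],p['cx'],p['cy'])
E
```

```text
handle [0.519 0.285 0.082]
collar [0.511 0.223 0.089]
rodtip [0.501 0.107 0.079]
ball [0.533 0.126 0.173]
box [0.583 0.129 0.065]
tape [ 0.444 -0.027  0.   ]
carton [ 0.695 -0.125  0.051]
screw [ 0.666 -0.32   0.024]
orange [ 0.487 -0.208  0.111]
blue [ 0.479 -0.273  0.081]
footcornTL [ 0.556 -0.18   0.01 ]
footcornBL [ 0.448 -0.154  0.01 ]
[[ 1.94671953e-04 -9.61195826e-01 -2.75866899e-01  7.08120434e-02]
 [ 9.99999040e-01  5.65641622e-04 -1.26517752e-03 -8.93137008e-05]
 [ 1.37212515e-03 -2.75866388e-01  9.61195013e-01 -1.72528439e-01]
 [ 0.00000000e+00  0.00000000e+00  0.00000000e+00  1.00000000e+00]] 71.19303896147885 -0.0034054541016243552 321.69590252451985 203.48370615910048
```

View pics/w0.png

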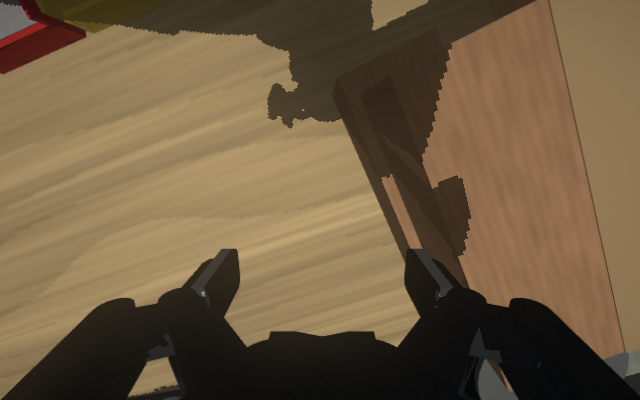

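Request:
send_rows:
  deltas:
    - [[2,-2,4,0,0,8.5],[5,-5,6,0,0,17],[8,-8,6,0,0,25.5],[11,-11,6,0,0,34],[14,-14,6,0,0,42.5],[17,-17,6,0,0,51],[20,-20,6,0,0,59.5],[23,-23,6,0,0,68],[26,-26,6,0,0,76.5],[29,-28,6,0,0,85],[32,-30,6,0,0,93.5],[32,-30,6,0,0,102]]

```text
clock: 2.45
tcp_pos: [0.5184, 0.2382, 0.2603]
orientation: [0.0, -0.638, 0.77, -0.001]
wrist_force: [-0.5, 0.4, -0.8]
finger_gap: 0.0853
```

```bash
cat > shot.py <<'E'
import sys
from h import *
n=sys.argv[1]
s=get_state();T=tcpT(s);p=read_camera('wrist');save(p,n+'.png');pickle.dump((s,T,p),open(n+'.pkl','wb'))
print(s['clock'],np.round(s['tcp_pos'],4),np.round(T[:3,:3],3).tolist(),np.round(s['joint_pos'],2),np.round(s['wrist_force'],2))
E
python3 shot.py w1
```

```text
2.45 [0.5184 0.2382 0.2603] [[-0.186, -0.982, 0.001], [-0.982, 0.186, -0.001], [0.001, -0.001, -1.0]] [ 0.29  0.3   0.17  1.44 -0.   -1.09] [-0.49  0.45 -0.75]
```

View pics/w1.png

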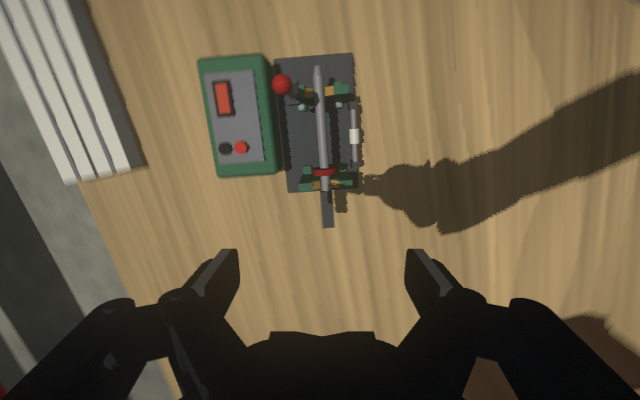

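```bash
cat > rew.py <<'E'
from h import *
from scipy.optimize import least_squares
s,T,p=pickle.load(open('w1.pkl','rb'));Cw=cloud(p,T);mw=p['z_map']>0
pt=pickle.load(open('top0.pkl','rb'));Ct=cloud(pt)
def boxd(P,c,h):
    q=np.abs(P-c)-h
    return np.linalg.norm(np.maximum(q,0),axis=-1)+np.minimum(q.max(-1),0)
for nm,C,im in(('wrist',Cw,p['img']),('top',Ct,pt['img'])):
    fl=C.reshape(-1,3);cl=im.reshape(-1,3).astype(int)
    near=(abs(fl[:,0]-.52)<.16)&(abs(fl[:,1]-.19)<.15)
    # drive box: top at 62
    t=near&(abs(fl[:,2]-.062)<.006)&(fl[:,0]>.53)
    B=fl[t]; r=cv2.minAreaRect((B[:,:2]*1000).astype(np.float32));print(nm,'box top',r,np.median(B[:,2]),t.sum())
    # rod pts
    h=near&(fl[:,2]>.074)&(fl[:,2]<.088)&(cl.max(1)-cl.min(1)<25)&(abs(fl[:,0]-.51)<.03)
    H=fl[h]
    # handle
    hh=H[H[:,1]>.27-.005]; print('handle',hh.mean(0),len(hh), hh.min(0),hh.max(0))
    rr=H[(H[:,1]<.2)&(H[:,1]>.125)];pf=np.polyfit(rr[:,1],rr[:,0],1);print('rod fit x=',pf,'yaw',np.degrees(np.arctan(pf[0])),'z',rr[:,2].max(),len(rr))
    for y in(.1,.2,.28):print(y,np.polyval(pf,y))
    red=near&(cl[:,0]>110)&(cl[:,1]<50)&(cl[:,2]<50)
    R=fl[red&(abs(fl[:,2]-.087)<.012)];print('collar',R.mean(0),R.min(0),R.max(0))
    R=fl[red&(fl[:,2]>.12)];print('ball',R.mean(0),R.min(0),R.max(0))
E
python3 rew.py
```

```text
wrist box top ((585.5443725585938, 149.41876220703125), (159.78094482421875, 130.3831024169922), 82.95935821533203) 0.06321708107363638 7197
handle [0.51909611 0.28307617 0.08236777] 282 [0.51062    0.26515431 0.08002876] [0.52775003 0.30235396 0.08428781]
rod fit x= [0.03694203 0.5001471 ] yaw 2.11566038937176 z 0.08788604528514021 706
0.1 0.5038413056563469
0.2 0.5075355087562984
0.28 0.5104908712362596
collar [0.51573051 0.22637733 0.08927872] [0.50611007 0.22252816 0.08472895] [0.52433264 0.23029221 0.09181954]
ball [0.53417998 0.12893288 0.16942361] [0.50427915 0.12153396 0.1612118 ] [0.54137396 0.17007156 0.43285399]
top box top ((585.19482421875, 149.2826385498047), (158.3015899658203, 130.3827362060547), 82.60053253173828) 0.06317172824792253 1942
handle [0.52014972 0.28238213 0.08280207] 97 [0.51194399 0.26535426 0.07633286] [0.52841825 0.30017297 0.0866251 ]
rod fit x= [0.0437936  0.49973377] yaw 2.507586433516383 z 0.08768817929661049 184
0.1 0.504113131445843
0.2 0.5084924918784899
0.28 0.5119959802246075
collar [0.5178967  0.22403506 0.08890317] [0.50419239 0.17885462 0.07534042] [0.61435516 0.22968411 0.09425445]
ball [0.53355982 0.12746591 0.16811502] [0.52722638 0.12101755 0.16439435] [0.54007078 0.13534449 0.17357927]
```

```bash
cat > rew2.py <<'E'
from rew import *
def fit(C,im,x0):
    fl=C.reshape(-1,3);cl=im.reshape(-1,3).astype(int)
    near=(abs(fl[:,0]-.52)<.17)&(abs(fl[:,1]-.19)<.16)&(fl[:,2]>.02)&(fl[:,2]<.092)
    g=near&(((cl[:,1]>cl[:,0]+12)&(cl[:,1]>=cl[:,2]))|((fl[:,0]>.56)&(fl[:,2]>.03)))
    P=fl[g]
    def res(q):
        c,s_=np.cos(q[2]),np.sin(q[2]);d=P[:,:2]-q[:2]
        L=np.stack([c*d[:,0]+s_*d[:,1],-s_*d[:,0]+c*d[:,1],P[:,2]-q[3]],-1)
        D=np.stack([boxd(L,[105.5e-3,-30e-3,31e-3],[42.5e-3,75e-3,31e-3]),boxd(L,[0,.059,.0435],[.034,.005,.0435]),boxd(L,[0,-.053,.0435],[.034,.005,.0435])])
        D=np.abs(D).min(0); return D/.003
    r=least_squares(res,x0,loss='cauchy');R=res(r.x)
    print('rewinder',r.x[:2],np.degrees(r.x[2]),r.x[3],'n',len(P),'med',np.median(R)*3,'mm',r.cost/len(P))
    return r.x
def spin(C,im,x0,up=None):
    fl=C.reshape(-1,3);cl=im.reshape(-1,3).astype(int)
    def loc(q,P):
        o=q[:3];d=np.array([np.sin(-q[3])*np.cos(q[4]),np.cos(q[3])*np.cos(q[4]),np.sin(q[4])])
        v=P-o;y=v@d;r=np.linalg.norm(v-y[:,None]*d,axis=1);return y,r
    for it in range(3):
        y,r=loc(x0,fl); m=(y<.09)&(y>-.13)&(r<.022-.003*it)&(fl[:,2]>x0[2])
        P=fl[m]
        def res(q):
            y,r=loc(q,P)
            def cyl(a,b,R): 
                u=abs(y-(a+b)/2)-(b-a)/2;w=r-R
                return np.hypot(np.maximum(u,0),np.maximum(w,0))+np.minimum(np.maximum(u,w),0)
            D=np.minimum(cyl(0,.008,.016),cyl(-.108,.03,.006))
            D=np.minimum(D,np.hypot(np.maximum(abs(y-.055)-.025,0),np.maximum(r-.0085,0)))
            return np.abs(D)/.002
        o=least_squares(res,x0,loss='cauchy');x0=o.x
    print('spindle',o.x[:3],np.degrees(o.x[3:]),len(P),'med mm',np.median(res(o.x))*2)
    return o.x
if __name__=='__main__':
    for C,im in((Cw,p['img']),(Ct,pt['img'])):
        q=fit(C,im,[.508,.17,np.radians(-6),0])
        x=spin(C,im,np.array([.514,.222,.075,np.radians(-6),0]))
        c,s_=np.cos(q[2]),np.sin(q[2]);Rm=np.array([[c,-s_],[s_,c]])
        print('home origin(y=40)',q[:2]+Rm@[0,.04],'ball loc',Rm.T@(np.array([.5338,.128])-q[:2]))
E
python3 rew2.py | grep -A3 ^rewinder
```

```text
rewinder [0.50784265 0.1858176 ] -7.043920905118099 0.00177369376384144 n 8644 med 1.6231962966990339 mm 0.2064053398837944
spindle [0.51215896 0.22095172 0.07519877] [-7.24215898  0.3721587 ] 1915 med mm 0.5278755065814249
home origin(y=40) [0.51274785 0.2255157 ] ball loc [ 0.03285162 -0.05419807]
rewinder [0.50847825 0.18447272] -6.661501390766951 0.0017646100177771285 n 2714 med 1.474431116308953 mm 0.22164832897920025
spindle [0.51364996 0.22088924 0.07600418] [-7.31079507  0.69447615] 570 med mm 0.7053761084242298
home origin(y=40) [0.51311839 0.22420267] ball loc [ 0.03170182 -0.05315405]
```

```bash
cat > chu.py <<'E'
from h import *
from scipy.optimize import least_squares
def boxd(P,c,h):
    q=np.abs(P-c)-h
    return np.linalg.norm(np.maximum(q,0),axis=-1)+np.minimum(q.max(-1),0)
a=np.radians(20);D=np.array([0,np.cos(a),np.sin(a)]);N=np.array([0,-np.sin(a),np.cos(a)])
O=np.array([0,-.0025,.075])
def loc(q,P):
    c,s=np.cos(q[2]),np.sin(q[2]);d=P-np.array([q[0],q[1],0]);return np.stack([c*d[:,0]+s*d[:,1],-s*d[:,0]+c*d[:,1],d[:,2]-q[3]],-1)
def ch(L): # chute slope coords: x, s (along up, 0 at orange centre), n (0 at bore height)
    v=L-O; return np.stack([L[:,0],v@D,v@N],-1)
def fitchute(C,im,x0):
    fl=C.reshape(-1,3);cl=im.reshape(-1,3).astype(int)
    L=loc(x0,fl);S=ch(L);sat=cl.max(1)-cl.min(1)
    box=(abs(L[:,0])<.075)&(abs(L[:,1])<.075)
    red=box&(cl[:,0]>90)&(cl[:,1]<45)&(cl[:,2]<45)&(fl[:,2]<.02)&(fl[:,2]>.004)
    wall=box&(sat<30)&(fl[:,2]>.03)&(abs(S[:,0])>.04)&(S[:,2]<.006)
    Pr,Pw=fl[red],fl[wall]
    def res(q):
        l=loc(q,Pr);u=np.maximum(np.abs(l[:,:2])-[.06,.055],0)
        hi=[(.06-l[:,0].max()),( .055-l[:,1].max()),(.06+l[:,0].min())]
        r1=np.hypot(u[:,0],u[:,1])/.002
        s=ch(loc(q,Pw))
        w=np.abs(np.minimum(*[boxd(s,[sg*(.048+q[4]/2),-.012,-.020],[q[4]/2,.046,.017]) for sg in(1,-1)]))/.002
        return np.r_[r1,w]
    r=least_squares(res,np.r_[x0,.004],loss='cauchy')
    print('chute',r.x[:2],np.degrees(r.x[2]),r.x[3:],red.sum(),wall.sum(),'med',np.median(res(r.x))*2)
    return r.x
def reels(C,im,q):
    fl=C.reshape(-1,3);cl=im.reshape(-1,3).astype(int);S=ch(loc(q,fl))
    near=(abs(S[:,0])<.05)&(S[:,1]>-.062)&(S[:,1]<.025)&(abs(S[:,2])<.045)
    o=near&(cl[:,0]>cl[:,2]+50)&(cl[:,0]>cl[:,1]+35); b=near&(cl[:,2]>cl[:,0]+30); k=near&(cl.max(1)<60)&(S[:,2]>.0)&(S[:,1]<-.01)&(S[:,1]>-.03)
    for n,m,s0 in(('orange',o,0),('blue',b,-.04),('disc',k,-.02)):
        P=S[m]
        if len(P)<5: print(n,'few',len(P));continue
        # rim points: radius fit
        def res(v): 
            r=np.hypot(P[:,0]-v[0],P[:,2]-v[1]); u=abs(P[:,1]-v[2])-(.017 if n!='disc' else .003); e=np.abs(r-.037)
            if n=='disc': return np.maximum(0,r-.037)/.001
            f=np.where(r<.037,np.abs(u),np.hypot(np.maximum(u,0),r-.037))
            return np.minimum(np.abs(f),np.where(u<0,e,1))/.0015
        r=least_squares(res,[0,0,s0],loss='cauchy')
        top=P[P[:,2]>.02]
        print(n,len(P),'fit x,n,s',np.round(r.x*1000,1),'rms',np.median(res(r.x)),'range',np.round(P.min(0)*1000,1),np.round(P.max(0)*1000,1))
    return S,o,b,k
if __name__=='__main__':
    p=pickle.load(open('top0.pkl','rb'));C=cloud(p)
    q=fitchute(C,p['img'],np.array([.49,-.22,np.radians(-14),0]))
    q=fitchute(C,p['img'],q[:4]);reels(C,p['img'],q)
    p=pickle.load(open('scene0.pkl','rb'));C=cloud(p)
    q2=fitchute(C,p['img'],q[:4]);reels(C,p['img'],q2)
E
python3 chu.py
```

```text
chute [ 0.49321327 -0.21374484] -13.95284576684068 [-0.00040439  0.00117053] 214 333 med 0.14674166613081113
chute [ 0.4933542  -0.21378655] -13.895944635772418 [-0.00039633  0.00113612] 214 346 med 0.1510617664958469
orange 817 fit x,n,s [ 5.1 -0.9  2. ] rms 0.893827060011824 range [-32.5 -24.6 -41.5] [44.6 20.8 38.5]
blue 405 fit x,n,s [ -1.9  -0.1 -37.1] rms 0.5557312053321393 range [-38.3 -58.4 -37.8] [ 45.7 -22.3  39.9]
disc 112 fit x,n,s [ -6.9  10.1 -20. ] rms 0.0 range [-42.3 -26.1   0.3] [ 19.7 -14.2  37.7]
chute [ 0.49274507 -0.21394844] -14.547438627791259 [0.00070315 0.00249069] 157 758 med 0.600840713345626
orange 431 fit x,n,s [3.6 0.4 3.3] rms 1.3258078177987251 range [-48.9 -17.9 -35.3] [42.3 20.3 37.9]
blue 251 fit x,n,s [ -2.4  -0.2 -35.6] rms 1.3259176088968176 range [-23.4 -55.5 -23.9] [ 36.5 -21.1  38.5]
disc 22 fit x,n,s [ -2.7   5.6 -20. ] rms 0.0 range [ -8.4 -20.7   1.7] [ 30.7 -16.4  38.2]
```

Request:
send_rows:
  deltas:
    - [[0.2,1.7,-4,0,0,0.8],[0.45,3.5,-8,0,0,0.8],[0.45,3.5,-12,0,0,0.8],[0.45,3.5,-14,0,0,0.8],[0.45,3.5,-14,0,0,0.8],[0.45,3.5,-14,0,0,0.8]]
  jaw: 0.2

```text
clock: 3.1
tcp_pos: [0.5192, 0.2763, 0.1217]
orientation: [-0.0, -0.642, 0.766, 0.0]
wrist_force: [0.7, -0.2, 0.8]
finger_gap: 0.0513
```

```bash
python3 shot.py w2; python3 - <<'E'
from rew2 import *
s,T,p=pickle.load(open('w2.pkl','rb'));C=cloud(p,T)
x=spin(C,p['img'],np.array([.513,.221,.075,np.radians(-7.2),0]))
print('handle',x[0]+.055*np.sin(-x[3]),x[1]+.055*np.cos(x[3]))
E
```

```text
3.1 [0.5192 0.2763 0.1217] [[-0.175, -0.985, -0.0], [-0.985, 0.175, 0.0], [-0.0, 0.0, -1.0]] [ 0.35  0.37 -0.07  1.13  0.   -1.04] [ 0.69 -0.22  0.78]
wrist box top ((585.5443725585938, 149.41876220703125), (159.78094482421875, 130.3831024169922), 82.95935821533203) 0.06321708107363638 7197
handle [0.51909611 0.28307617 0.08236777] 282 [0.51062    0.26515431 0.08002876] [0.52775003 0.30235396 0.08428781]
rod fit x= [0.03694203 0.5001471 ] yaw 2.11566038937176 z 0.08788604528514021 706
0.1 0.5038413056563469
0.2 0.5075355087562984
0.28 0.5104908712362596
collar [0.51573051 0.22637733 0.08927872] [0.50611007 0.22252816 0.08472895] [0.52433264 0.23029221 0.09181954]
ball [0.53417998 0.12893288 0.16942361] [0.50427915 0.12153396 0.1612118 ] [0.54137396 0.17007156 0.43285399]
top box top ((585.19482421875, 149.2826385498047), (158.3015899658203, 130.3827362060547), 82.60053253173828) 0.06317172824792253 1942
handle [0.52014972 0.28238213 0.08280207] 97 [0.51194399 0.26535426 0.07633286] [0.52841825 0.30017297 0.0866251 ]
rod fit x= [0.0437936  0.49973377] yaw 2.507586433516383 z 0.08768817929661049 184
0.1 0.504113131445843
0.2 0.5084924918784899
0.28 0.5119959802246075
collar [0.5178967  0.22403506 0.08890317] [0.50419239 0.17885462 0.07534042] [0.61435516 0.22968411 0.09425445]
ball [0.53355982 0.12746591 0.16811502] [0.52722638 0.12101755 0.16439435] [0.54007078 0.13534449 0.17357927]
spindle [0.5122629  0.22302666 0.07519401] [-7.26603384  0.41123413] 5105 med mm 0.4515812449947748
handle 0.5192191126692983 0.2775849917051863
```

View pics/w2.png

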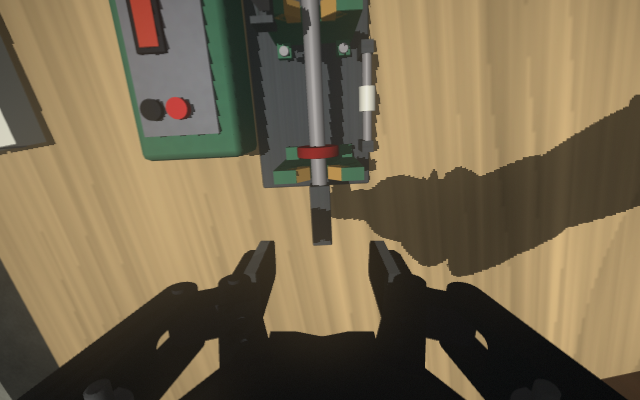

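Request:
send_rows:
  deltas:
    - [[0,0.1,-2.5,0,0,2.8],[0,0.1,-5,0,0,2.8],[0,0.1,-6.5,0,0,2.8],[0,0.1,-6.5,0,0,2.8],[0,0.1,-6.5,0,0,2.8]]

```text
clock: 3.65
tcp_pos: [0.5206, 0.2774, 0.058]
orientation: [0.001, -0.661, 0.75, -0.0]
wrist_force: [0.8, -0.4, -0.4]
finger_gap: 0.0514
```

Request:
send_rows:
  deltas:
    - [[0,0,0,0,0,0],[0,0,0,0,0,0],[0,0,0,0,0,0],[0,0,0,0,0,0],[0,0,0,0,0,0],[0,0,0,0,0,0]]
  jaw: -1
  force: 90

```text
clock: 4.25
tcp_pos: [0.5194, 0.277, 0.0561]
orientation: [-0.0, -0.661, 0.75, 0.0]
wrist_force: [0.1, -0.0, 0.6]
finger_gap: -0.0002
```

```bash
python3 shot.py w3
```

```text
4.25 [0.5194 0.277  0.0561] [[-0.126, -0.992, -0.0], [-0.992, 0.126, 0.0], [-0.0, 0.0, -1.0]] [ 0.35  0.42 -0.17  0.99  0.   -1.09] [ 0.07 -0.    0.61]
```

View pics/w3.png

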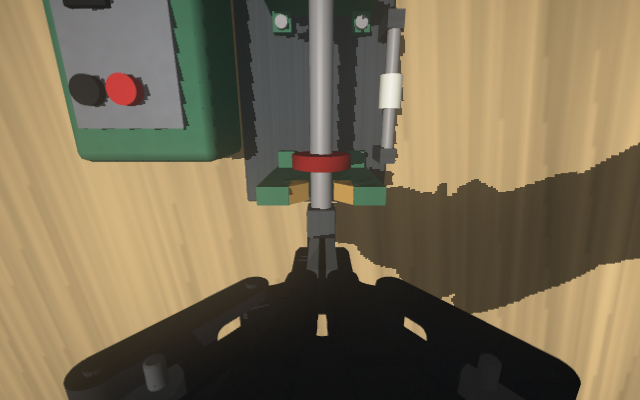

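```bash
python3 - <<'E'
from h import *
s,T,p=pickle.load(open('w3.pkl','rb'));C=cloud(p,T)
im=cv2.cvtColor(p['img'],cv2.COLOR_RGB2BGR)
cv2.imwrite('pics/w3c.png',cv2.resize(cv2.convertScaleAbs(im[195:345,250:400],alpha=2.2),None,fx=4,fy=4,interpolation=cv2.INTER_CUBIC))
for v in range(200,340,8): print(v,[tuple(np.round(C[v,u]*1000).astype(int)) for u in(300,312,320,328,342)])
E
```

```text
200 [(np.int64(527), np.int64(247), np.int64(80)), (np.int64(520), np.int64(248), np.int64(78)), (np.int64(516), np.int64(248), np.int64(80)), (np.int64(511), np.int64(249), np.int64(80)), (np.int64(504), np.int64(249), np.int64(80))]
208 [(np.int64(537), np.int64(274), np.int64(0)), (np.int64(521), np.int64(252), np.int64(79)), (np.int64(516), np.int64(252), np.int64(81)), (np.int64(512), np.int64(253), np.int64(79)), (np.int64(501), np.int64(279), np.int64(0))]
216 [(np.int64(538), np.int64(281), np.int64(0)), (np.int64(521), np.int64(256), np.int64(83)), (np.int64(517), np.int64(256), np.int64(83)), (np.int64(512), np.int64(257), np.int64(82)), (np.int64(502), np.int64(286), np.int64(-1))]
224 [(np.int64(539), np.int64(289), np.int64(0)), (np.int64(522), np.int64(261), np.int64(82)), (np.int64(517), np.int64(261), np.int64(83)), (np.int64(513), np.int64(261), np.int64(83)), (np.int64(503), np.int64(293), np.int64(0))]
232 [(np.int64(540), np.int64(296), np.int64(-1)), (np.int64(522), np.int64(265), np.int64(83)), (np.int64(518), np.int64(265), np.int64(83)), (np.int64(514), np.int
[... 2478 characters left out ...]
2), np.int64(260), np.int64(162)), (np.int64(523), np.int64(280), np.int64(137)), (np.int64(534), np.int64(389), np.int64(-1)), (np.int64(517), np.int64(283), np.int64(134)), (np.int64(511), np.int64(261), np.int64(162))]
328 [(np.int64(522), np.int64(260), np.int64(165)), (np.int64(523), np.int64(283), np.int64(137)), (np.int64(536), np.int64(399), np.int64(-2)), (np.int64(517), np.int64(284), np.int64(137)), (np.int64(511), np.int64(261), np.int64(166))]
336 [(np.int64(522), np.int64(260), np.int64(168)), (np.int64(520), np.int64(268), np.int64(160)), (np.int64(518), np.int64(267), np.int64(161)), (np.int64(515), np.int64(268), np.int64(160)), (np.int64(511), np.int64(261), np.int64(169))]
```

View pics/w3c.png

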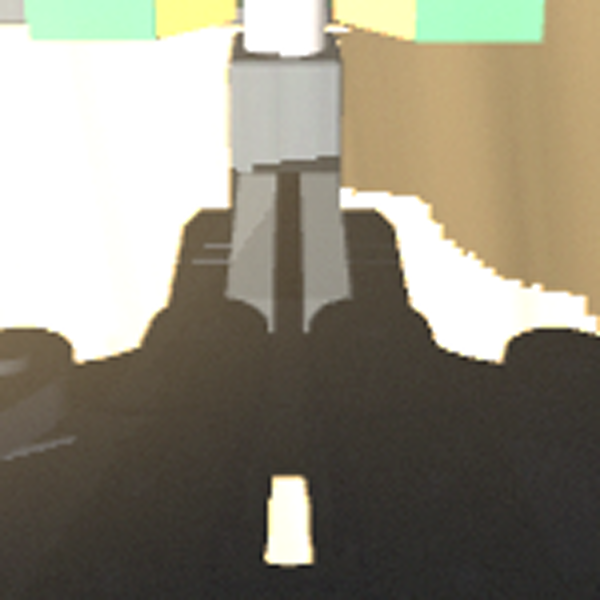

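```bash
python3 - <<'E'
from h import *
p=read_camera('scene');im=cv2.cvtColor(p['img'],cv2.COLOR_RGB2BGR)
u,v=proj(p,[.519,.277,.08])[0].astype(int);print(u,v)
cv2.imwrite('pics/s3c.png',cv2.resize(im[v-60:v+60,u-80:u+80],None,fx=5,fy=5,interpolation=cv2.INTER_CUBIC))
s=get_state();print(s['finger_gap'],s['tcp_pos'])
E
```

```text
421 162
4.9213336163855336e-05 [0.51936263 0.27697274 0.05605061]
```

View pics/s3c.png

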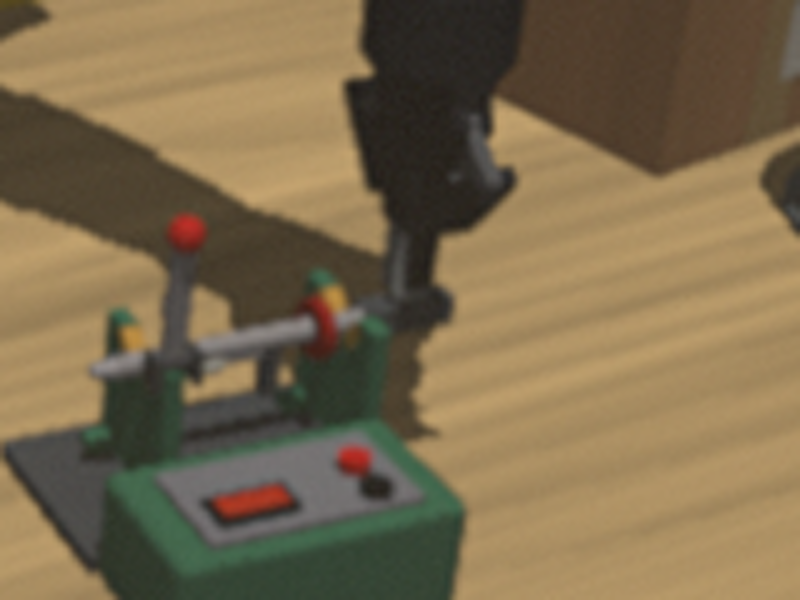

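```bash
python3 - <<'E'
from h import *
for n in('w1','w2','w3'):
    s,T,p=pickle.load(open(n+'.pkl','rb'));C=cloud(p,np.eye(4))
    m=(p['z_map']>0)&(p['z_map']<.19)
    P=C[m]; o=np.argsort(-P[:,2])[:6]; print(n,np.round(P[o]*1000).tolist(), np.round(P.min(0),3),np.round(P.max(0),3), np.percentile(P[:,2],[90,99,99.9]))
E
```

```text
w1 [[-5.0, 44.0, -42.0], [6.0, 44.0, -42.0], [0.0, 44.0, -42.0], [2.0, 44.0, -43.0], [-5.0, 44.0, -43.0], [-6.0, 44.0, -43.0]] [-0.013 -0.074 -0.133] [ 0.021  0.076 -0.042] [-0.0869716  -0.0506632  -0.04439422]
w2 [[150.0, -15.0, 47.0], [148.0, -15.0, 47.0], [148.0, 0.0, 47.0], [148.0, -13.0, 47.0], [147.0, 0.0, 46.0], [146.0, -15.0, 46.0]] [-0.014 -0.066 -0.133] [0.15  0.069 0.047] [-0.06877264  0.04199984  0.0450976 ]
w3 [[151.0, -62.0, 48.0], [148.0, -62.0, 47.0], [150.0, -62.0, 47.0], [147.0, -62.0, 47.0], [150.0, -62.0, 46.0], [146.0, -62.0, 46.0]] [-0.012 -0.146 -0.133] [0.151 0.063 0.048] [0.00103044 0.04371638 0.04526605]
```

Request:
send_rows:
  deltas:
    - [[0,0,0.3,0,0,0],[0,0,0.3,0,0,0],[0,0,0.3,0,0,0],[0,0,0.3,0,0,0],[0,0,-0.5,0,0,0],[0,0,-1.2,0,0,0],[0,0,-2.0,0,0,0],[0,0,-2.2,0,0,0],[0,0,-2.2,0,0,0]]
  jaw: -0.1

```text
clock: 5.25
tcp_pos: [0.5188, 0.2768, 0.0332]
orientation: [-0.001, -0.661, 0.75, 0.0]
wrist_force: [-0.2, 0.1, 0.2]
finger_gap: 0.0388
```

Request:
send_rows:
  deltas:
    - [[0,0,0,0,0,0],[0,0,0,0,0,0],[0,0,0,0,0,0],[0,0,0,0,0,0],[0,0,0,0,0,0]]
  jaw: -1
  force: 90

```text
clock: 5.75
tcp_pos: [0.5197, 0.2771, 0.0346]
orientation: [0.0, -0.661, 0.75, -0.0]
wrist_force: [0.2, 0.3, 1.7]
finger_gap: 0.0141
```

```bash
python3 shot.py w4;python3 - <<'E'
from h import *
s,T,p=pickle.load(open('w4.pkl','rb'));C=cloud(p,T)
im=cv2.cvtColor(p['img'],cv2.COLOR_RGB2BGR)
cv2.imwrite('pics/w4c.png',cv2.resize(cv2.convertScaleAbs(im[195:345,250:400],alpha=2.2),None,fx=4,fy=4,interpolation=cv2.INTER_CUBIC))
E
```

```text
5.75 [0.5197 0.2771 0.0346] [[-0.126, -0.992, 0.001], [-0.992, 0.126, 0.0], [-0.0, -0.001, -1.0]] [ 0.35  0.44 -0.19  0.94  0.   -1.09] [0.23 0.3  1.67]
```

View pics/w4c.png

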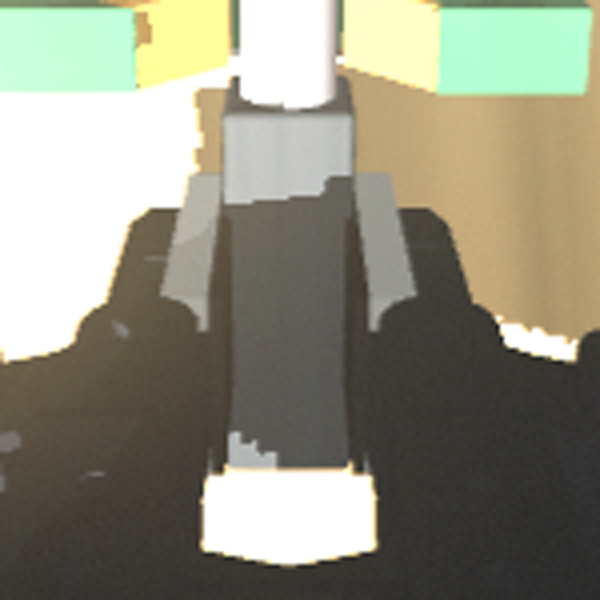

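Request:
send_rows:
  deltas:
    - [[0,0,1,0,0,0],[0,0,3,0,0,0],[0,0,5,0,0,0],[0,0,8,0,0,0],[0,-2,11,0,0,0],[0,-5,12,0,0,0],[0,-8,13,0,0,0],[0,-11,13,0,0,0],[0,-14,13,0,0,0],[0,-14,13,0,0,0]]
  force: 110

```text
clock: 6.8
tcp_pos: [0.5192, 0.1341, 0.1646]
orientation: [-0.0, -0.66, 0.752, -0.0]
wrist_force: [0.4, 0.8, -1.7]
finger_gap: 0.0131
```

```bash
python3 shot.py w5;python3 - <<'E' | grep -v x=
import io,contextlib
with contextlib.redirect_stdout(io.StringIO()):
    from rew2 import *
from h import *
s,T,p=pickle.load(open('w5.pkl','rb'));C=cloud(p,T)
d=np.array([.1265,.992]);hc=np.array([s['tcp_pos'][0],s['tcp_pos'][1]])
o=hc-.055*d
x=spin(C,p['img'],np.array([o[0],o[1],s['tcp_pos'][2]+.041,np.radians(-7.2),0]))
q=np.array([np.sin(-x[3])*np.cos(x[4]),np.cos(x[3])*np.cos(x[4]),np.sin(x[4])])
print('origin in tool',T[:3,:3].T@(x[:3]-T[:3,3]),'dir in tool',T[:3,:3].T@q)
pt=read_camera('top');save(pt,'top5.png');pickle.dump(pt,open('top5.pkl','wb'));Ct=cloud(pt)
x=spin(Ct,pt['img'],x)
q=np.array([np.sin(-x[3])*np.cos(x[4]),np.cos(x[3])*np.cos(x[4]),np.sin(x[4])])
print('origin in tool',T[:3,:3].T@(x[:3]-T[:3,3]),'dir in tool',T[:3,:3].T@q)
E
```

```text
6.8 [0.5192 0.1341 0.1646] [[-0.13, -0.992, -0.0], [-0.992, 0.13, -0.001], [0.001, 0.0, -1.0]] [ 0.1   0.25 -0.13  1.19 -0.   -1.34] [ 0.37  0.8  -1.7 ]
spindle [0.51133852 0.08021692 0.20473312] [-7.40073486  0.77881446] 9622 med mm 0.3195912832316019
origin in tool [ 0.05445443  0.00087813 -0.04012159] dir in tool [-9.99893378e-01  7.07435944e-04 -1.45853359e-02]
spindle [0.51279197 0.0804011  0.20493939] [-7.39140201  0.40016523] 567 med mm 0.7511735519599065
origin in tool [ 0.05408377 -0.00053919 -0.04032846] dir in tool [-9.99967805e-01  8.69280553e-04 -7.97706579e-03]
```

View pics/w5.png

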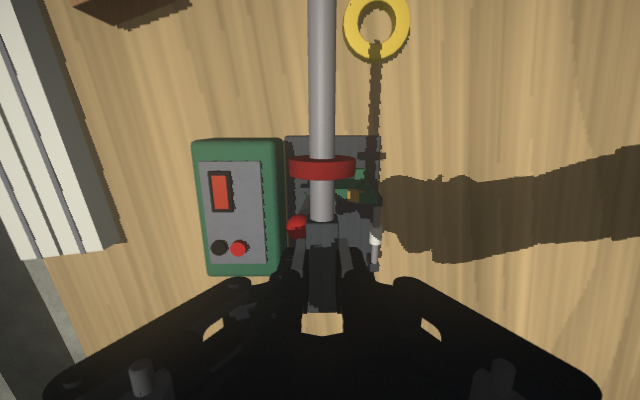

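```bash
cat > plan.py <<'E'
from h import *
from scipy.spatial.transform import Rotation as Rn
a=np.radians(20);eps=.011
GO=np.array([.0543,.0002,-.0402])
CH=[.4930,-.2138,np.radians(-14.1)]
RW=[.508,.185,np.radians(-7.0)]
def S_in_tool(): 
    c,s=np.cos(eps),np.sin(eps); return np.array([[0,-c,s],[-1,0,0],[0,-s,-c]])
def target(o,Rs):
    Rt=Rs@S_in_tool().T; return o-Rt@GO, Rt
def chute_pose(x,s,n,tilt=20,ch=None,yaw=0):
    ch=ch or CH; Rz=Rn.from_euler('z',ch[2]).as_matrix()
    D=np.array([0,np.cos(a),np.sin(a)]);N=np.array([0,-np.sin(a),np.cos(a)])
    L=np.array([x,-.0025,.075])+s*D+n*N
    return Rz@L+[ch[0],ch[1],0], Rz@Rn.from_euler('z',yaw,degrees=True).as_matrix()@Rn.from_euler('x',tilt,degrees=True).as_matrix()
def rew_pose(x,y,z,tilt=0,yaw=0):
    Rz=Rn.from_euler('z',RW[2]+np.radians(yaw)).as_matrix(); Rz0=Rn.from_euler('z',RW[2]).as_matrix()
    return Rz0@np.array([x,y,0])+[RW[0],RW[1],z], Rz@Rn.from_euler('x',tilt,degrees=True).as_matrix()
def delta(o,Rs,T=None):
    T=tcpT(get_state()) if T is None else T
    t,R=target(o,Rs)
    d=(t-T[:3,3])*100; w=Rn.from_matrix(R@T[:3,:3].T).as_rotvec(degrees=True)
    print('delta cm/deg',np.round(np.r_[d,w],2).tolist(),'|',np.round(t,4))
def where(T=None,ch=None):
    T=tcpT(get_state()) if T is None else T
    Rs=T[:3,:3]@S_in_tool();o=T[:3,3]+T[:3,:3]@GO
    ch=ch or CH;Rz=Rn.from_euler('z',ch[2]).as_matrix()
    L=Rz.T@(o-[ch[0],ch[1],0])-[0,-.0025,.075]
    D=np.array([0,np.cos(a),np.sin(a)]);N=np.array([0,-np.sin(a),np.cos(a)])
    tip=o-.12*Rs[:,1];Lt=Rz.T@(tip-[ch[0],ch[1],0])-[0,-.0025,.075]
    print('origin x,s,n mm',np.round(np.array([L[0],L@D,L@N])*1000,1),'tip',np.round(np.array([Lt[0],Lt@D,Lt@N])*1000,1),'tilt',np.degrees(np.arcsin(Rs[2,1])))
E
python3 - <<'E'
from plan import *
delta(*chute_pose(-.0,.06,.12))
where()
E
```

```text
delta cm/deg [-0.73, -27.53, 2.4, 19.01, -3.61, -6.72] | [ 0.512  -0.1388  0.1884]
origin x,s,n mm [-53.5 321.3  21. ] tip [-39.3 208.8  60.4] tilt 0.6581845803496813
```

Request:
send_rows:
  deltas:
    - [[-0.1,-4,1,2,-0.4,-0.8],[-0.2,-8,2.4,5,-0.9,-1.6],[-0.3,-12,2.4,8,-1.5,-2.6],[-0.4,-16,2.4,11,-2,-3.7],[-0.5,-20,2.4,14,-2.6,-4.8],[-0.6,-24,2.4,17,-3.2,-5.8],[-0.7,-27.5,2.4,19,-3.6,-6.7],[-0.7,-27.5,2.4,19,-3.6,-6.7],[-0.7,-27.5,2.4,19,-3.6,-6.7],[-0.7,-27.5,2.4,19,-3.6,-6.7]]

```text
clock: 7.9
tcp_pos: [0.5125, -0.1365, 0.1881]
orientation: [0.132, -0.608, 0.776, 0.104]
wrist_force: [-0.5, 0.3, -2.7]
finger_gap: 0.0131
```

```bash
python3 shot.py w6;python3 - <<'E'
from plan import *
import chu
s,T,p=pickle.load(open('w6.pkl','rb'));C=cloud(p,T)
where(T)
q=chu.fitchute(C,p['img'],np.array([CH[0],CH[1],CH[2],0]))
chu.reels(C,p['img'],np.r_[CH,0]);chu.reels(C,p['img'],q)
E
```

```text
7.9 [ 0.5125 -0.1365  0.1881] [[-0.226, -0.971, 0.08], [-0.916, 0.24, 0.322], [-0.331, -0.0, -0.944]] [-0.61  0.3  -0.06  1.34  0.31 -1.96] [-0.5   0.27 -2.72]
origin x,s,n mm [  0.2  62.1 119. ] tip [  0.6 -57.9 119.1] tilt 19.97415901122112Traceback (most recent call last):
  File "<stdin>", line 5, in <module>
  File "chu.py", line 26, in fitchute
    r=least_squares(res,np.r_[x0,.004],loss='cauchy')
    return func(*args, **kwargs)
    vector_fun = VectorFunction(
        fun_wrapped,
    ...<6 lines>...
        workers=workers
    )
    self._update_fun()
    ~~~~~~~~~~~~~~~~^^
    self.f = self.fun_wrapped(xp_copy(self.x))
             ~~~~~~~~~~~~~~~~^^^^^^^^^^^^^^^^^
    return np.atleast_1d(self.fun(x))
                         ~~~~~~~~^^^
    return self.f(x, *self.args, **self.kwargs)
           ~~~~~~^^^^^^^^^^^^^^^^^^^^^^^^^^^^^^
  File "chu.py", line 21, in res
    hi=[(.06-l[:,0].max()),( .055-l[:,1].max()),(.06+l[:,0].min())]
             ~~~~~~~~~~^^
    return umr_maximum(a, axis, None, out, keepdims, initial, where)
ValueError: zero-size array to reduction operation maximum which has no identity
```

View pics/w6.png

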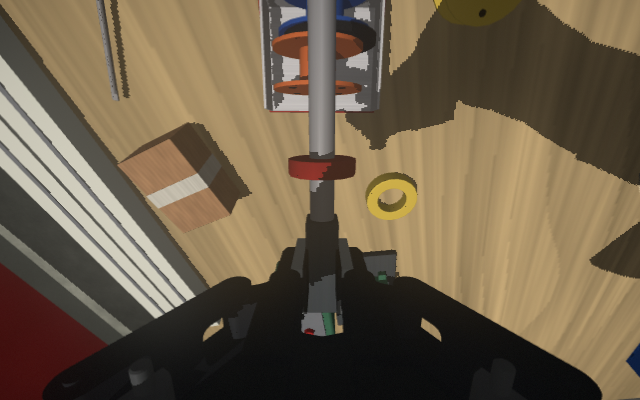

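```bash
sed -i '/hi=\[/d' chu.py; python3 - <<'E'
from plan import *
import chu
s,T,p=pickle.load(open('w6.pkl','rb'));C=cloud(p,T)
q=chu.fitchute(C,p['img'],np.array([CH[0],CH[1],CH[2],0]))
S=chu.ch(chu.loc(np.r_[CH,0],C.reshape(-1,3))).reshape(C.shape)*1000
for v in(70,80,90,96):
  print(v,'left',[(u,np.round(S[v,u]).astype(int).tolist()) for u in range(260,278,2)])
  print(v,'right',[(u,np.round(S[v,u]).astype(int).tolist()) for u in range(376,394,2)])
for v,us in((44,(270,276,282,345,355,362,368)),(37,(280,285,370,376,380)),(87,(272,278,340,350,358,364)),(6,(282,288,292,340,350,360,370))):
  print(v,[(u,np.round(S[v,u]).astype(int).tolist(),p['img'][v,u].tolist()) for u in us])
E
```

```text
chute [ 0.4931397  -0.21318697] -14.257010571174092 [-0.00104298  0.00161965] 0 2873 med 0.2631319996289176
70 left [(260, [66, -11, -76]), (262, [50, 2, -4]), (264, [48, 2, -3]), (266, [48, 0, -14]), (268, [48, -2, -23]), (270, [48, -4, -33]), (272, [47, -5, -38]), (274, [45, -4, -38]), (276, [43, -4, -37])]
70 right [(376, [-48, -1, -15]), (378, [-48, 1, -5]), (380, [-50, 1, -5]), (382, [-65, -12, -75]), (384, [-67, -12, -75]), (386, [-69, -12, -75]), (388, [-72, -12, -76]), (390, [-74, -12, -76]), (392, [-76, -12, -75])]
80 left [(260, [67, -2, -80]), (262, [65, -2, -79]), (264, [48, 10, -3]), (266, [48, 8, -11]), (268, [48, 7, -21]), (270, [48, 5, -32]), (272, [47, 4, -39]), (274, [46, 4, -40]), (276, [44, 4, -39])]
80 right [(376, [-48, 8, -13]), (378, [-48, 9, -5]), (380, [-50, 9, -4]), (382, [-66, -2, -79]), (384, [-68, -2, -78]), (386, [-71, -2, -79]), (388, [-73, -3, -79]), (390, [-75, -3, -79]), (392, [-78, -3, -80])]
90 left [(260, [68, 8, -81]), (262, [66, 8, -84]), (264, [49, 17, -3]), (266, [48, 17, -8]), (268, [48, 16, -19]), (270, [48, 14, -30]), (272, [48, 13, -39]),
[... 922 characters left out ...]
 [37, 33, 29])]
37 [(280, [30, -15, 24], [165, 87, 51]), (285, [26, -14, 29], [177, 93, 53]), (370, [-36, -17, 18], [37, 32, 28]), (376, [-48, -29, -25], [65, 62, 58]), (380, [-48, -24, -5], [112, 110, 107])]
87 [(272, [47, 11, -37], [173, 168, 164]), (278, [34, 18, 17], [115, 67, 44]), (340, [-15, 18, 20], [63, 47, 39]), (350, [-22, 18, 19], [103, 59, 39]), (358, [-29, 17, 15], [77, 48, 34]), (364, [-41, 10, -37], [85, 82, 79])]
6 [(282, [36, -57, -37], [108, 105, 103]), (288, [30, -57, -38], [92, 89, 87]), (292, [26, -57, -36], [94, 90, 88]), (340, [-14, -41, 9], [37, 47, 78]), (350, [-25, -54, -28], [33, 36, 50]), (360, [-35, -57, -37], [92, 89, 87]), (370, [-44, -58, -37], [67, 64, 62])]
```

```bash
python3 - <<'E'
from plan import *
delta(*chute_pose(-.058,.068,.09))
delta(*chute_pose(-.058,.068,.01))
E
```

```text
delta cm/deg [-5.24, 2.88, -2.54, 0.04, 0.02, -0.26] | [ 0.4601 -0.1074  0.1629]
delta cm/deg [-4.58, 5.53, -10.06, 0.04, 0.02, -0.26] | [ 0.4668 -0.0809  0.0877]
```

Request:
send_rows:
  deltas:
    - [[-2,1,-1,0,0,-0.3],[-5.2,2.9,-2.5,0,0,-0.3],[-5.2,2.9,-2.5,0,0,-0.3],[-5,3.8,-5,0,0,-0.3],[-4.8,4.6,-7.5,0,0,-0.3],[-4.6,5.2,-9,0,0,-0.3],[-4.6,5.5,-10.0,0,0,-0.3],[-4.6,5.5,-10.0,0,0,-0.3],[-4.6,5.5,-10.0,0,0,-0.3]]

```text
clock: 8.85
tcp_pos: [0.4669, -0.0827, 0.0888]
orientation: [0.133, -0.606, 0.778, 0.102]
wrist_force: [-0.0, 0.5, -2.0]
finger_gap: 0.0131
```

```bash
python3 - <<'E'
from plan import *
where(); s=get_state();print(s['wrist_force'],s['ft_torque'])
p=read_camera('scene');pickle.dump(p,open('s7.pkl','wb'));im=cv2.cvtColor(p['img'],cv2.COLOR_RGB2BGR)
cv2.imwrite('pics/s7c.png',cv2.resize(im[150:290,140:340],None,fx=4,fy=4,interpolation=cv2.INTER_CUBIC))
delta(*chute_pose(-.048,.068,.010));delta(*chute_pose(-.032,.068,.010));delta(*chute_pose(-.033,.068,.010))
E
```

```text
origin x,s,n mm [-57.6  66.8  11.6] tip [-57.8 -53.2  11.8] tilt 19.93849654715633
[-0.02516949  0.46271129 -1.96905683] [-0.26557771  0.08541228 -0.01621375]
delta cm/deg [0.93, -0.02, -0.13, 0.1, 0.1, 0.15] | [ 0.4765 -0.0833  0.0877]
delta cm/deg [2.49, -0.41, -0.13, 0.1, 0.1, 0.15] | [ 0.492  -0.0872  0.0877]
delta cm/deg [2.39, -0.38, -0.13, 0.1, 0.1, 0.15] | [ 0.491  -0.087   0.0877]
```

View pics/s7c.png

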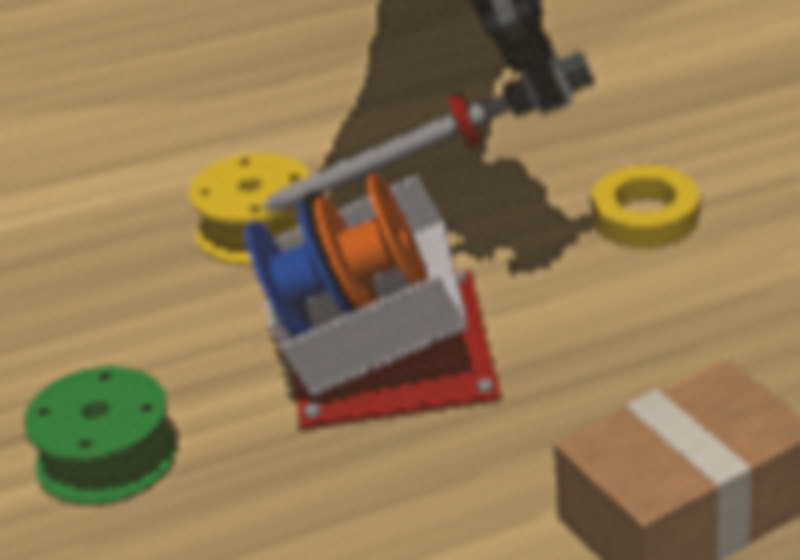

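Request:
send_rows:
  deltas:
    - [[0.4,-0.1,-0.1,0,0,0],[0.8,-0.2,-0.1,0,0,0],[1.1,-0.28,-0.1,0,0,0],[1.4,-0.35,-0.1,0,0,0],[1.6,-0.4,-0.1,0,0,0],[1.8,-0.45,-0.1,0,0,0],[2.0,-0.5,-0.1,0,0,0],[2.2,-0.55,-0.1,0,0,0],[2.3,-0.58,-0.1,0,0,0],[2.3,-0.58,-0.1,0,0,0]]

```text
clock: 9.9
tcp_pos: [0.4894, -0.0888, 0.0871]
orientation: [0.133, -0.605, 0.778, 0.103]
wrist_force: [-3.2, -1.0, 0.1]
finger_gap: 0.0135
```

```bash
python3 shot.py w8; python3 - <<'E'
from plan import *
where(); s=get_state();print(s['wrist_force'],s['ft_torque'])
E
```

```text
9.9 [ 0.4894 -0.0888  0.0871] [[-0.233, -0.969, 0.082], [-0.915, 0.247, 0.321], [-0.331, -0.0, -0.944]] [-0.56  0.28 -0.34  1.06  0.32 -1.9 ] [-3.22 -0.96  0.15]
origin x,s,n mm [-34.4  65.8  10.2] tip [-34.7 -54.2  10.3] tilt 19.95191042798362
[-2.12261813 -0.33898978  1.29690063] [-0.50056017  0.58868264 -0.09129149]
```

View pics/w8.png

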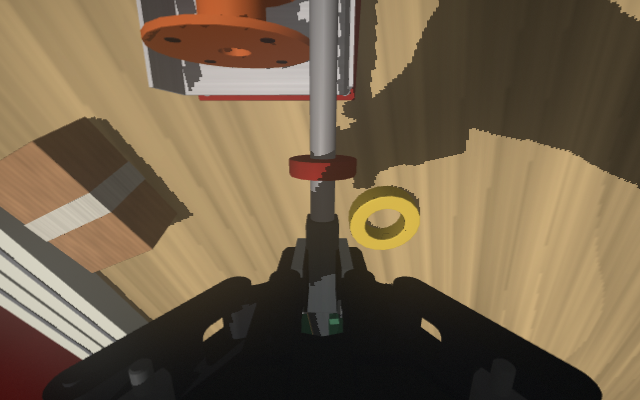

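Request:
send_rows:
  deltas:
    - [[0.1,-0.02,0,0,0,0],[0.2,-0.05,0,0,0,0],[0.2,-0.05,0,0,0,0]]

```text
clock: 10.25
tcp_pos: [0.4915, -0.0894, 0.0871]
orientation: [0.133, -0.605, 0.778, 0.103]
wrist_force: [-2.6, 0.5, 0.8]
finger_gap: 0.0134
```

Request:
send_rows:
  deltas:
    - [[0.1,-0.02,0,0,0,0],[0.1,-0.02,0,0,0,0],[0.1,-0.02,0,0,0,0]]

```text
clock: 10.55
tcp_pos: [0.4925, -0.0896, 0.0871]
orientation: [0.133, -0.605, 0.778, 0.103]
wrist_force: [-2.4, 0.2, 0.7]
finger_gap: 0.0132
```

```bash
python3 shot.py w9; python3 - <<'E'
from plan import *
import chu
where(); s=get_state();print(s['wrist_force'],s['ft_torque'])
s,T,p=pickle.load(open('w9.pkl','rb'));C=cloud(p,T)
chu.reels(C,p['img'],np.r_[CH,0])
p=read_camera('top');save(p,'top9.png');C=cloud(p);pickle.dump(p,open('top9.pkl','wb'));chu.reels(C,p['img'],np.r_[CH,0])
cv2.imwrite('pics/top9c.png',cv2.resize(cv2.imread('pics/top9.png')[160:260,360:490],None,fx=6,fy=6,interpolation=cv2.INTER_CUBIC))
E
```

```text
10.55 [ 0.4925 -0.0896  0.0871] [[-0.233, -0.969, 0.082], [-0.915, 0.247, 0.32], [-0.331, -0.001, -0.944]] [-0.56  0.29 -0.33  1.06  0.32 -1.9 ] [-2.45  0.2   0.71]
origin x,s,n mm [-31.1  65.8  10.2] tip [-31.4 -54.2  10.3] tilt 19.953909922865844
[-2.4928032   0.29116335  0.53522795] [-0.49999786  0.61107628 -0.1037226 ]
orange 7927 fit x,n,s [ 8.5 -1.5  0.4] rms 0.2001613310094255 range [-26.2 -17.1 -39.5] [48.8 18.4 37.2]
blue few 0
disc few 0
orange few 0
blue few 0
disc few 0
```

View pics/top9c.png

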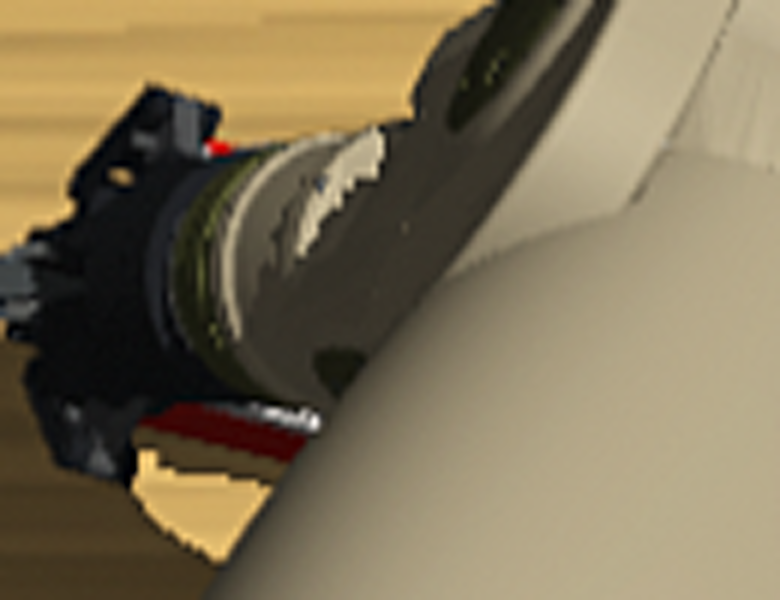

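Request:
send_rows:
  deltas:
    - [[0.05,-0.01,0,0,0,0],[0.1,-0.02,0,0,0,0],[0.1,-0.02,0,0,0,0]]

```text
clock: 10.95
tcp_pos: [0.4935, -0.0897, 0.0871]
orientation: [0.133, -0.605, 0.778, 0.103]
wrist_force: [-2.0, 0.4, 1.0]
finger_gap: 0.0135
```

Request:
send_rows:
  deltas:
    - [[0.05,-0.01,0,0,0,0],[0.1,-0.02,0,0,0,0],[0.1,-0.02,0,0,0,0]]

```text
clock: 11.25
tcp_pos: [0.4945, -0.0899, 0.0871]
orientation: [0.133, -0.605, 0.778, 0.103]
wrist_force: [-2.7, -0.7, 0.5]
finger_gap: 0.0132
```

Request:
send_rows:
  deltas:
    - [[0.05,-0.01,0,0,0,0],[0.05,-0.01,0,0,0,0]]

```text
clock: 11.45
tcp_pos: [0.4948, -0.09, 0.0871]
orientation: [0.133, -0.605, 0.778, 0.103]
wrist_force: [-3.5, -1.0, 0.8]
finger_gap: 0.0134
```

```bash
python3 shot.py w10; python3 - <<'E'
from plan import *
where(); s=get_state();print(s['wrist_force'],s['ft_torque'])
s,T,p=pickle.load(open('w10.pkl','rb'));C=cloud(p,T)
import chu
chu.reels(C,p['img'],np.r_[CH,0])
chu.fitchute(C,p['img'],np.array([CH[0],CH[1],CH[2],0]))
p=read_camera('scene');pickle.dump(p,open('s10.pkl','wb'));im=cv2.cvtColor(p['img'],cv2.COLOR_RGB2BGR)
cv2.imwrite('pics/s10c.png',cv2.resize(im[170:250,170:280],None,fx=7,fy=7,interpolation=cv2.INTER_CUBIC))
C=cloud(p);chu.reels(C,p['img'],np.r_[CH,0])
E
```

```text
11.45 [ 0.4948 -0.09    0.0871] [[-0.233, -0.969, 0.082], [-0.915, 0.247, 0.321], [-0.331, -0.0, -0.944]] [-0.56  0.29 -0.32  1.06  0.32 -1.89] [-3.53 -1.01  0.78]
origin x,s,n mm [-28.8  65.9  10.1] tip [-29.2 -54.1  10.2] tilt 19.957045165583718
[-2.62540198 -0.47418927  1.00389603] [-0.48367052  0.79263186 -0.17989577]
orange 7953 fit x,n,s [10.8 -1.5  0.5] rms 0.21290546341398478 range [-24.  -17.3 -38.9] [47.6 18.5 37.5]
blue few 0
disc few 0
chute [ 0.49264259 -0.21510146] -14.304300894778253 [-0.00193674  0.00182857] 0 4630 med 0.5379722045629916
orange 434 fit x,n,s [10.4  1.6  2.9] rms 1.2157145980279185 range [-49.3 -16.6 -34.9] [47.9 20.3 39.2]
blue 268 fit x,n,s [  8.1   1.8 -35.5] rms 1.1166589399815043 range [-47.8 -54.6 -11. ] [ 47.5 -20.1  40. ]
disc 24 fit x,n,s [ 15.2  13.1 -20. ] rms 0.0 range [  9.5 -20.8   1.3] [ 47.7 -17.8  38.9]
```

View pics/w10.png

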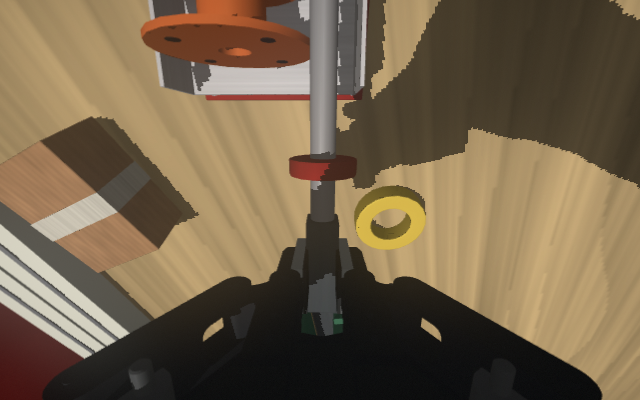

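View pics/s10c.png

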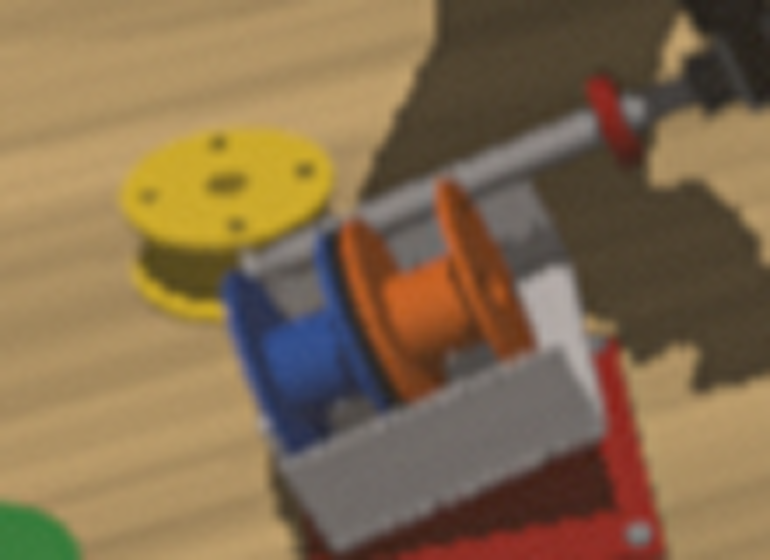

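Request:
send_rows:
  deltas:
    - [[0.05,-0.01,0,0,0,0],[0.05,-0.01,0,0,0,0]]

```text
clock: 11.75
tcp_pos: [0.4951, -0.09, 0.087]
orientation: [0.133, -0.605, 0.778, 0.103]
wrist_force: [-4.8, 0.9, 0.9]
finger_gap: 0.0134
```

Request:
send_rows:
  deltas:
    - [[0.05,-0.01,0,0,0,0],[0.05,-0.01,0,0,0,0]]

```text
clock: 11.95
tcp_pos: [0.4954, -0.09, 0.087]
orientation: [0.132, -0.605, 0.778, 0.103]
wrist_force: [-4.1, 0.5, 0.9]
finger_gap: 0.0132
```

Request:
send_rows:
  deltas:
    - [[0.05,-0.01,0,0,0,0],[0.05,-0.01,0,0,0,0]]

```text
clock: 12.15
tcp_pos: [0.4957, -0.09, 0.0869]
orientation: [0.132, -0.605, 0.778, 0.103]
wrist_force: [-6.1, 0.4, 1.5]
finger_gap: 0.0133
```

```bash
python3 - <<'E'
from plan import *
where()
for c in((-.045,.066,.010),(-.045,.16,.010),(.0,.16,0),(.011,.16,0)):delta(*chute_pose(*c))
E
```

```text
origin x,s,n mm [-27.9  66.    9.9] tip [-28.4 -54.   10. ] tilt 19.963103196701642
delta cm/deg [-1.68, 0.42, 0.02, 0.02, -0.06, 0.2] | [ 0.4789 -0.0859  0.0871]
delta cm/deg [0.47, 8.98, 3.23, 0.02, -0.06, 0.2] | [ 5.005e-01 -2.000e-04  1.192e-01]
delta cm/deg [4.92, 8.22, 2.29, 0.02, -0.06, 0.2] | [ 0.5449 -0.0078  0.1098]
delta cm/deg [5.99, 7.95, 2.29, 0.02, -0.06, 0.2] | [ 0.5556 -0.0105  0.1098]
```

Request:
send_rows:
  deltas:
    - [[-0.5,0.12,0,0,0,0],[-1.0,0.25,0,0,0,0],[-1.7,0.4,0,0,0,0.2],[-1.3,2.4,0.8,0,0,0.2],[-0.6,5.2,1.8,0,0,0.2],[0.5,9.0,3.2,0,0,0.2],[2.5,8.6,2.7,0,0,0.2],[4.9,8.2,2.3,0,0,0.2],[6.0,7.95,2.3,0,0,0.2],[6.0,7.95,2.3,0,0,0.2],[6.0,7.95,2.3,0,0,0.2]]

```text
clock: 13.25
tcp_pos: [0.5555, -0.0108, 0.1099]
orientation: [0.132, -0.606, 0.777, 0.104]
wrist_force: [-0.1, 0.3, -1.4]
finger_gap: 0.0131
```

```bash
python3 shot.py w11; python3 - <<'E'
from plan import *
import chu
s,T,p=pickle.load(open('w11.pkl','rb'));C=cloud(p,T);where(T)
S,o,b,k=chu.reels(C,p['img'],np.r_[CH,0])
p=read_camera('scene');pickle.dump(p,open('s11.pkl','wb'));im=cv2.cvtColor(p['img'],cv2.COLOR_RGB2BGR)
cv2.imwrite('pics/s11c.png',cv2.resize(im[170:250,170:290],None,fx=6,fy=6,interpolation=cv2.INTER_CUBIC))
E
```

```text
13.25 [ 0.5555 -0.0108  0.1099] [[-0.23, -0.97, 0.08], [-0.915, 0.244, 0.321], [-0.331, 0.001, -0.944]] [-0.37  0.32 -0.22  1.07  0.33 -1.7 ] [-0.11  0.31 -1.43]
origin x,s,n mm [ 11.  159.8   0.2] tip [11.  39.8  0.3] tilt 19.971005722223403
orange few 0
blue few 0
disc few 0
```

View pics/w11.png

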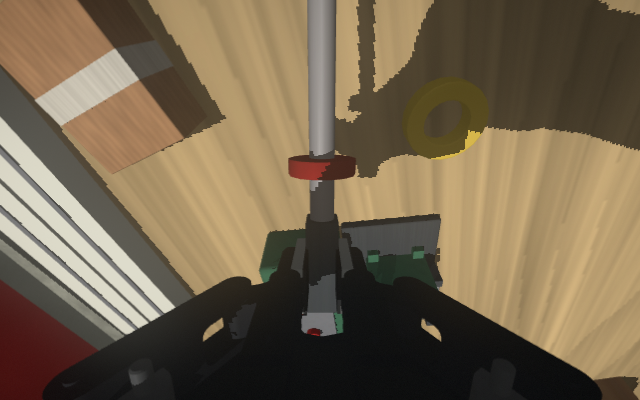

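View pics/s11c.png

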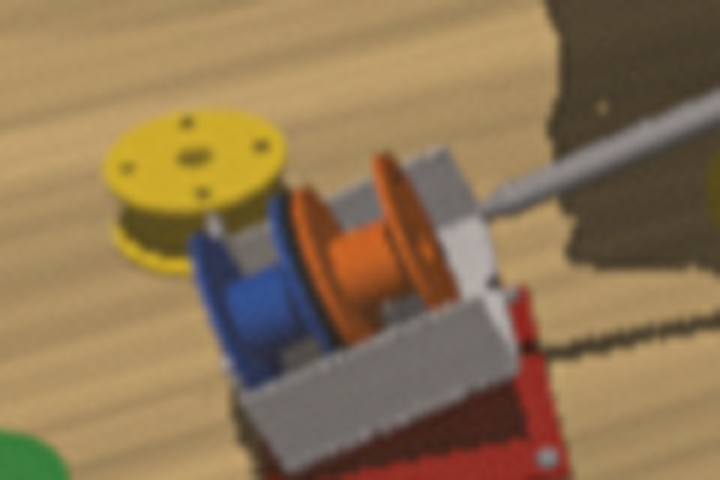

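```bash
cat > spf.py <<'E'
import io,contextlib,sys
with contextlib.redirect_stdout(io.StringIO()):
    from rew2 import spin
from plan import *
def run(n):
    s,T,p=pickle.load(open(n+'.pkl','rb'));C=cloud(p,T)
    Rs=T[:3,:3]@S_in_tool();o=T[:3,3]+T[:3,:3]@GO;y=Rs[:,1]
    x=spin(C,p['img'],np.r_[o,-np.arctan2(y[0],y[1]),np.arcsin(y[2])])
    q=np.array([np.sin(-x[3])*np.cos(x[4]),np.cos(x[3])*np.cos(x[4]),np.sin(x[4])])
    print(n,'origin in tool mm',np.round(1e3*T[:3,:3].T@(x[:3]-T[:3,3]),1),'dir',np.round(T[:3,:3].T@q,4))
for n in sys.argv[1:]: run(n)
E
python3 spf.py w5 w6 w8 w10 w11
```

```text
spindle [0.51133852 0.08021692 0.20473312] [-7.40073486  0.77881446] 9622 med mm 0.3195912832581727
w5 origin in tool mm [ 54.5   0.9 -40.1] dir [-9.999e-01  7.000e-04 -1.460e-02]
spindle [ 0.49619565 -0.19905329  0.20736028] [-13.77617086  22.05511346] 6141 med mm 0.19325051490950115
w6 origin in tool mm [ 54.6   0.8 -39.5] dir [-0.9989  0.0016 -0.0473]
spindle [ 0.47220741 -0.15130888  0.10692612] [-14.53543749  21.43140725] 6227 med mm 0.20318498156520706
w8 origin in tool mm [ 54.6   1.2 -40.1] dir [-0.9993 -0.0042 -0.0368]
spindle [ 0.47755959 -0.15242068  0.10690772] [-14.63226265  21.4278388 ] 6235 med mm 0.1934054266051824
w10 origin in tool mm [ 54.6   1.3 -40.2] dir [-0.9993 -0.0058 -0.0367]
spindle [ 0.53900581 -0.07320148  0.12913959] [-14.0128383   22.12864114] 6184 med mm 0.1837887053558764
w11 origin in tool mm [ 54.6   0.8 -39.6] dir [-0.9988  0.0017 -0.0486]
```

```bash
python3 - <<'E'
from spf import *
s,T,_=pickle.load(open('w11.pkl','rb'))
p=pickle.load(open('s11.pkl','rb'));C=cloud(p)
Rs=T[:3,:3]@S_in_tool();o=T[:3,3]+T[:3,:3]@GO
for tl in(20,22):
    x=spin(C,p['img'],np.r_[o,np.radians(-14),np.radians(tl)])
    q=np.array([np.sin(-x[3])*np.cos(x[4]),np.cos(x[3])*np.cos(x[4]),np.sin(x[4])])
    print('scene in tool',np.round(1e3*T[:3,:3].T@(x[:3]-T[:3,3]),1),'dir',np.round(T[:3,:3].T@q,4))
# tip
q=T[:3,:3]@np.array([-.9988,.0017,-.0486]);oo=T[:3,3]+T[:3,:3]@np.array([.0546,.0008,-.0396])
im=cv2.cvtColor(p['img'],cv2.COLOR_RGB2BGR).copy()
big=cv2.resize(im[170:250,170:290],None,fx=6,fy=6,interpolation=cv2.INTER_CUBIC)
for col,o_,d in(((0,0,255),oo,q),((0,255,0),o,Rs[:,1])):
    for t in(-.12,-.09,-.06,-.03,0):
        u=proj(p,o_+t*d)[0]; cv2.circle(big,tuple(int(v) for v in ((u-[170,170])*6+3)),3,col,-1)
cv2.imwrite('pics/s11d.png',big)
E
```

```text
spindle [ 0.5369863  -0.07164286  0.13235861] [-27.38642341  22.36758226] 332 med mm 0.912593759430435
scene in tool [ 52.5   3.2 -42.3] dir [-0.9753 -0.2123 -0.0612]
spindle [ 0.53698628 -0.07164286  0.13235862] [-27.38646328  22.36753871] 332 med mm 0.9125830058327529
scene in tool [ 52.5   3.2 -42.3] dir [-0.9753 -0.2123 -0.0612]
```

View pics/s11d.png

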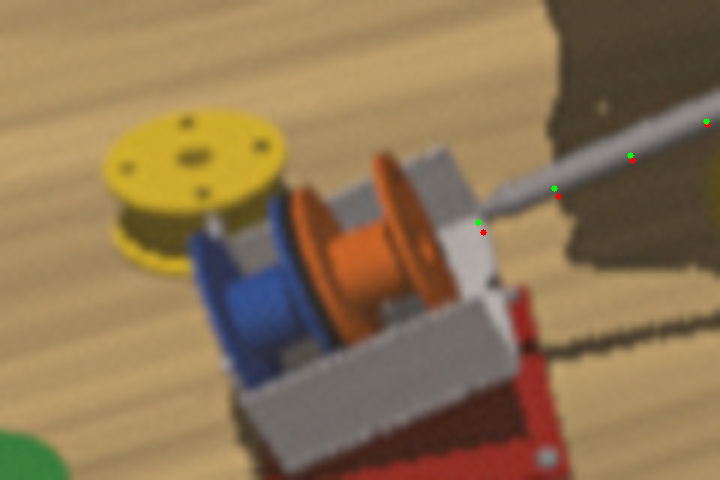

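```bash
python3 - <<'E'
from plan import *
p=pickle.load(open('s11.pkl','rb'))
im=cv2.cvtColor(p['img'],cv2.COLOR_RGB2BGR)
big=cv2.resize(im[170:250,170:290],None,fx=6,fy=6,interpolation=cv2.INTER_CUBIC)
def dot(X,c):
    u=proj(p,X)[0]; cv2.circle(big,tuple(int(v) for v in ((u-[170,170])*6+3)),3,c,-1)
for x in(-.048,.048):
  for s in(-.058,.034):
    for n in(-.003,-.037): dot(chute_pose(x,s,n)[0],(0,255,255))
for s in(.017,-.017,-.023,-.058):
  for t in range(0,360,20):
    dot(chute_pose(.011+.037*np.cos(np.radians(t)),s,.037*np.sin(np.radians(t)))[0],(255,0,255))
for x,y in((.06,.055),(.06,-.055),(-.06,.055)):
    Rz=Rn.from_euler('z',CH[2]).as_matrix();dot(Rz@[x,y,.01]+[CH[0],CH[1],0],(0,255,0))
C=cloud(p)
for v in range(172,212,5):
    for u in range(248,290,6): 
        if p['img'][v,u].max()-p['img'][v,u].min()<12 and C[v,u,2]>.06: print(u,v,np.round(C[v,u],3))
cv2.imwrite('pics/s11e.png',big)
E
```

```text
278 192 [ 0.531 -0.122  0.119]
284 192 [ 0.533 -0.109  0.116]
266 197 [ 0.523 -0.147  0.109]
272 197 [ 0.528 -0.135  0.109]
254 202 [ 0.516 -0.173  0.1  ]
260 202 [ 0.522 -0.161  0.1  ]
```

View pics/s11e.png

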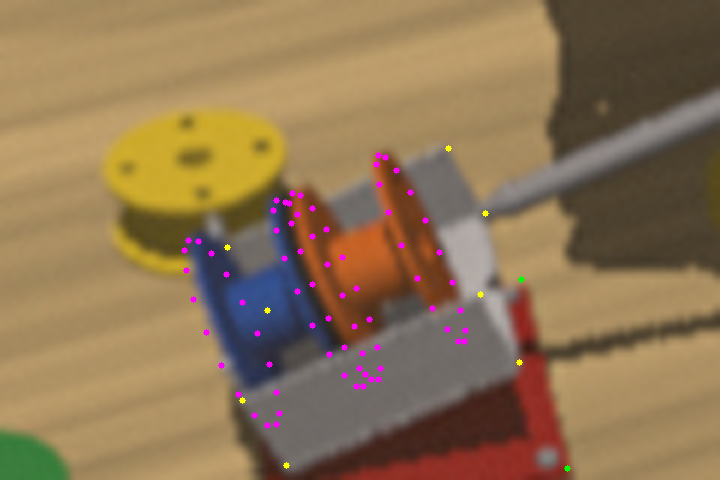

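```bash
python3 - <<'E'
from plan import *
import chu
p=pickle.load(open('s11.pkl','rb'));C=cloud(p);im=p['img'].astype(int)
S=chu.ch(chu.loc(np.r_[CH,0],C.reshape(-1,3))).reshape(C.shape)*1000
sel=(im.max(2)-im.min(2)<22)&(S[...,1]>36)&(S[...,1]<155)&(abs(S[...,2])<25)&(abs(S[...,0]-11)<30)
v,u=np.nonzero(sel)
P=S[sel]
for a0 in range(36,156,12):
    m=(P[:,1]>=a0)&(P[:,1]<a0+12); 
    if m.sum(): print(a0,m.sum(),np.round(np.median(P[m],0),1),np.round(P[m].min(0),1),np.round(P[m].max(0),1))
s,T,w=pickle.load(open('w11.pkl','rb'));Cw=cloud(w,T)
Sw=chu.ch(chu.loc(np.r_[CH,0],Cw.reshape(-1,3))).reshape(C.shape)*1000
iw=w['img'].astype(int)
for vv in range(2,150,16):
    r=Sw[vv,300:345];m=(abs(r[:,2])<25); 
    print('wrist row',vv,np.round(r[m].mean(0),1),'top n',np.round(r[m][:,2].max(),1),'x',np.round(r[m][:,0].min(),1),np.round(r[m][:,0].max(),1))
E
```

```text
36 9 [11.1 44.   3.5] [ 9.3 41.1  2.1] [13.1 46.9  6.8]
48 21 [13.9 54.1  5.3] [10.7 48.2  0.2] [16.1 59.6 10.5]
60 22 [13.8 65.9  5.6] [10.8 60.6  0.6] [17.2 71.6 10.1]
72 30 [14.3 78.1  7.2] [ 6.8 72.5 -2. ] [17.8 83.4 10. ]
84 31 [14.6 90.   6.2] [ 9.  84.  -0.5] [17.8 95.6 10.4]
96 30 [ 14.2 101.7   6.5] [ 6.6 96.5 -0.2] [ 17.2 107.1  10.6]
108 32 [ 14.  113.9   5.9] [  6.1 108.1  -2.8] [ 19.3 119.7  10.3]
120 30 [ 13.3 126.    5.7] [  7.  120.2  -1.7] [ 18.6 131.9  10.1]
132 31 [ 13.6 137.7   5.2] [  6.4 132.   -1. ] [ 17.  143.7  11.2]
144 29 [ 12.5 149.5   6.1] [  7.7 144.2  -2.7] [ 17.2 154.9   8.9]
wrist row 2 [10.5 97.8  5.2] top n 7.6 x 4.9 16.1
wrist row 18 [ 10.3 103.5   5.5] top n 8.6 x 4.7 16.2
wrist row 34 [ 10.7 109.1   5.1] top n 6.8 x 5.1 16.3
wrist row 50 [ 10.3 114.9   4.9] top n 6.7 x 4.6 16.0
wrist row 66 [ 10.1 121.    5. ] top n 6.6 x 4.5 16.1
wrist row 82 [ 10.5 127.2   5. ] top n 6.9 x 4.9 16.1
wrist row 98 [ 10.5 133.5   4.8] top n 6.2 x 4.8 16.3
wrist row 114 [ 10.3 140.1   4.7] top n 6.8 x 4.7 15.9
wrist row 130 [ 10.3 146.9   4.6] top n 6.6 x 4.6 15.9
wrist row 146 [ 10.2 153.8   4.5] top n 6.8 x 4.5 16.1
```

```bash
python3 - <<'E'
from plan import *
import chu
p=pickle.load(open('s11.pkl','rb'));C=cloud(p)
cam=-p['R'].T@p['t'];print('cam',cam)
P0=chute_pose(.0105,.09,.0007)[0]
S=lambda X:chu.ch(chu.loc(np.r_[CH,0],np.atleast_2d(X)))[0]*1000
d=(cam-P0)/np.linalg.norm(cam-P0)
print('to cam chute', S(P0+d)/1000-S(P0)/1000)
# roundtrip
u=proj(p,P0)[0];print(u)
from h import pts
z=(p['R']@P0+p['t'])[2];print(P0,pts(p,[u[0]],[u[1]],np.array([z])))
# find rod centre column profile near that u
c=int(round(u[0]))
for v in range(180,206): print(v,p['img'][v,c].tolist(),np.round(S(C[v,c]),1))
E
```

```text
cam [ 1.35482417 -0.4633407   0.69886214]
to cam chute [0.82662701 0.08916668 0.55564116]
[270.3390231  196.90186392]
[ 0.52311938 -0.1369905   0.1064396 ] [[ 0.52311938 -0.1369905   0.1064396 ]]
180 [75, 63, 45] [-227.2   84.6 -108.8]
181 [73, 62, 44] [-221.    83.9 -107.8]
182 [74, 62, 45] [-214.6   83.3 -106.6]
183 [75, 64, 47] [-205.6   82.9 -103.8]
184 [73, 62, 45] [-205.8   81.7 -106.8]
185 [73, 63, 47] [-202.1   80.8 -107.3]
186 [83, 71, 51] [-197.8   80.  -107.4]
187 [107, 90, 62] [-185.3   80.  -102.2]
188 [106, 89, 63] [-188.2   78.6 -106.8]
189 [82, 70, 49] [-181.2   78.1 -105.1]
190 [74, 61, 45] [-175.    77.5 -103.9]
191 [72, 61, 43] [-171.2   76.7 -104.2]
192 [81, 71, 58] [-163.    76.3 -101.7]
193 [110, 104, 97] [10.1 93.2 10. ]
194 [134, 127, 124] [10.7 92.3  8.1]
195 [142, 135, 133] [14.6 91.7  8.3]
196 [134, 128, 126] [15.  90.7  6.2]
197 [113, 109, 105] [17.5 90.   5.5]
198 [88, 82, 80] [13.6 88.6  0.6]
199 [71, 64, 56] [-132.6   71.4 -100.9]
200 [70, 61, 44] [-130.4   70.4 -102.2]
201 [77, 65, 47] [-124.6   69.9 -101. ]
202 [80, 68, 49] [-117.7   69.5  -99. ]
203 [80, 68, 49] [-118.4   68.3 -102.2]
204 [78, 65, 47] [-114.2   67.6 -102.1]
205 [76, 64, 46] [-109.5   67.  -101.7]
```

Request:
send_rows:
  deltas:
    - [[-0.1,-0.5,-0.25,0,0,0],[-0.2,-1.0,-0.45,0,0,0],[-0.3,-1.5,-0.6,0,0,0],[-0.38,-1.81,-0.76,0,0,0],[-0.38,-1.81,-0.76,0,0,0],[-0.38,-1.81,-0.76,0,0,0]]

```text
clock: 13.95
tcp_pos: [0.5526, -0.0291, 0.1025]
orientation: [0.133, -0.606, 0.777, 0.103]
wrist_force: [0.2, 0.1, -1.1]
finger_gap: 0.0133
```

```bash
python3 shot.py w12; python3 - <<'E'
from plan import *
import chu
where()
p=read_camera('scene');pickle.dump(p,open('s12.pkl','wb'));im=cv2.cvtColor(p['img'],cv2.COLOR_RGB2BGR)
cv2.imwrite('pics/s12c.png',cv2.resize(im[180:230,200:280],None,fx=9,fy=9,interpolation=cv2.INTER_CUBIC))
E
```

```text
13.95 [ 0.5526 -0.0291  0.1025] [[-0.23, -0.97, 0.081], [-0.915, 0.244, 0.321], [-0.331, -0.001, -0.944]] [-0.4   0.33 -0.23  1.07  0.33 -1.73] [ 0.22  0.12 -1.08]
origin x,s,n mm [ 12.6 140.1  -0.5] tip [12.6 20.1 -0.4] tilt 19.964472039298236
```

View pics/s12c.png

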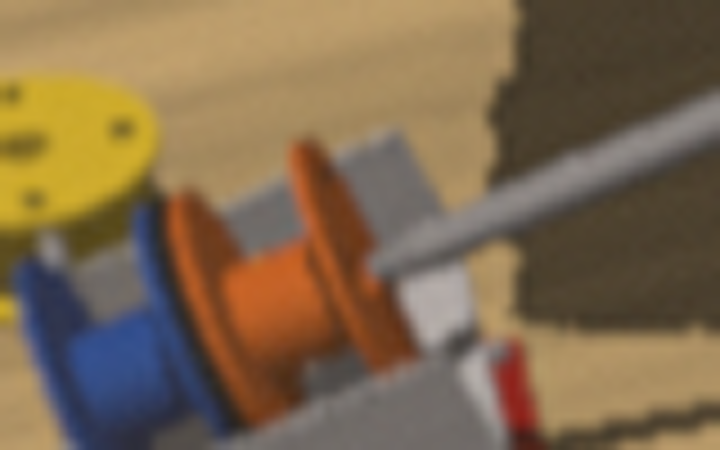

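View pics/w12.png

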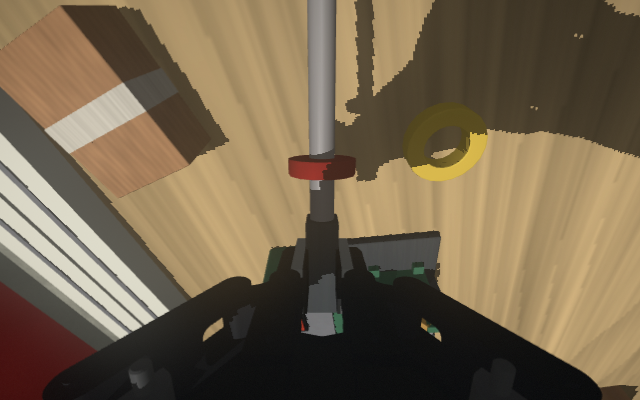

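Request:
send_rows:
  deltas:
    - [[-0.046,-0.182,-0.068,0,0,0],[-0.092,-0.365,-0.137,0,0,0],[-0.092,-0.365,-0.137,0,0,0]]

```text
clock: 14.35
tcp_pos: [0.5516, -0.0327, 0.101]
orientation: [0.132, -0.606, 0.777, 0.103]
wrist_force: [0.1, 0.1, -1.7]
finger_gap: 0.0132
```

Request:
send_rows:
  deltas:
    - [[-0.046,-0.182,-0.068,0,0,0],[-0.092,-0.365,-0.137,0,0,0],[-0.092,-0.365,-0.137,0,0,0]]

```text
clock: 14.65
tcp_pos: [0.5507, -0.0365, 0.0996]
orientation: [0.132, -0.606, 0.777, 0.103]
wrist_force: [0.7, -0.2, -1.6]
finger_gap: 0.0133
```

Request:
send_rows:
  deltas:
    - [[-0.046,-0.182,-0.068,0,0,0],[-0.069,-0.273,-0.103,0,0,0],[-0.069,-0.273,-0.103,0,0,0]]

```text
clock: 14.95
tcp_pos: [0.5501, -0.0391, 0.0987]
orientation: [0.133, -0.606, 0.777, 0.103]
wrist_force: [0.2, -0.3, -1.9]
finger_gap: 0.013
```

Request:
send_rows:
  deltas:
    - [[-0.046,-0.182,-0.068,0,0,0],[-0.092,-0.365,-0.137,0,0,0],[-0.138,-0.547,-0.205,0,0,0],[-0.138,-0.547,-0.205,0,0,0]]

```text
clock: 15.35
tcp_pos: [0.5485, -0.0446, 0.0965]
orientation: [0.132, -0.606, 0.777, 0.103]
wrist_force: [-0.6, 0.1, -1.7]
finger_gap: 0.0132
```

Request:
send_rows:
  deltas:
    - [[-0.046,-0.182,-0.068,0,0,0],[-0.092,-0.365,-0.137,0,0,0],[-0.138,-0.547,-0.205,0,0,0],[-0.138,-0.547,-0.205,0,0,0]]

```text
clock: 15.75
tcp_pos: [0.5473, -0.0502, 0.0945]
orientation: [0.132, -0.606, 0.777, 0.103]
wrist_force: [-1.2, 0.4, -2.2]
finger_gap: 0.0132
```

Request:
send_rows:
  deltas:
    - [[-0.046,-0.182,-0.068,0,0,0],[-0.092,-0.365,-0.137,0,0,0],[-0.138,-0.547,-0.205,0,0,0],[-0.138,-0.547,-0.205,0,0,0]]

```text
clock: 16.15
tcp_pos: [0.5459, -0.0557, 0.0925]
orientation: [0.132, -0.606, 0.777, 0.103]
wrist_force: [-0.3, 1.3, -1.8]
finger_gap: 0.0135
```

```bash
python3 -c "
from plan import *
where();s=get_state();print(s['wrist_force'],s['ft_torque'])"
```

```text
origin x,s,n mm [ 12.6 110.7  -0.5] tip [12.6 -9.3 -0.3] tilt 19.945154589537008
[-0.29778695  1.26754217 -1.75453889] [-0.31065368  0.17003177 -0.0325938 ]
```

Request:
send_rows:
  deltas:
    - [[-0.046,-0.182,-0.068,0,0,0],[-0.092,-0.365,-0.137,0,0,0],[-0.138,-0.547,-0.205,0,0,0],[-0.138,-0.547,-0.205,0,0,0]]

```text
clock: 16.55
tcp_pos: [0.5445, -0.0611, 0.0904]
orientation: [0.132, -0.606, 0.777, 0.103]
wrist_force: [-1.1, 0.3, -2.0]
finger_gap: 0.0131
```

Request:
send_rows:
  deltas:
    - [[-0.046,-0.182,-0.068,0,0,0],[-0.092,-0.365,-0.137,0,0,0],[-0.092,-0.365,-0.137,0,0,0]]

```text
clock: 16.85
tcp_pos: [0.5436, -0.0647, 0.0891]
orientation: [0.132, -0.606, 0.777, 0.103]
wrist_force: [-1.7, -0.3, -2.1]
finger_gap: 0.0136
```

Request:
send_rows:
  deltas:
    - [[-0.046,-0.182,-0.068,0,0,0],[-0.092,-0.365,-0.137,0,0,0],[-0.092,-0.365,-0.137,0,0,0]]

```text
clock: 17.15
tcp_pos: [0.5427, -0.0684, 0.0877]
orientation: [0.133, -0.606, 0.777, 0.103]
wrist_force: [-0.8, 1.1, -2.0]
finger_gap: 0.0133
```

Request:
send_rows:
  deltas:
    - [[-0.046,-0.182,-0.068,0,0,0],[-0.092,-0.365,-0.137,0,0,0],[-0.092,-0.365,-0.137,0,0,0]]

```text
clock: 17.45
tcp_pos: [0.5418, -0.072, 0.0863]
orientation: [0.132, -0.606, 0.777, 0.103]
wrist_force: [-0.8, -0.3, -1.9]
finger_gap: 0.0134
```

Request:
send_rows:
  deltas:
    - [[-0.046,-0.182,-0.068,0,0,0],[-0.092,-0.365,-0.137,0,0,0],[-0.092,-0.365,-0.137,0,0,0]]

```text
clock: 17.75
tcp_pos: [0.5408, -0.0757, 0.0849]
orientation: [0.132, -0.606, 0.777, 0.103]
wrist_force: [-1.0, 0.0, -1.8]
finger_gap: 0.0133
```

Request:
send_rows:
  deltas:
    - [[-0.046,-0.182,-0.068,0,0,0],[-0.092,-0.365,-0.137,0,0,0],[-0.092,-0.365,-0.137,0,0,0]]

```text
clock: 18.05
tcp_pos: [0.5399, -0.0794, 0.0835]
orientation: [0.132, -0.606, 0.777, 0.103]
wrist_force: [0.6, 0.5, -2.3]
finger_gap: 0.013
```

Request:
send_rows:
  deltas:
    - [[-0.046,-0.182,-0.068,0,0,0],[-0.092,-0.365,-0.137,0,0,0],[-0.092,-0.365,-0.137,0,0,0]]

```text
clock: 18.35
tcp_pos: [0.539, -0.083, 0.0822]
orientation: [0.132, -0.606, 0.777, 0.103]
wrist_force: [0.2, -0.3, -2.4]
finger_gap: 0.0135
```

Request:
send_rows:
  deltas:
    - [[-0.046,-0.182,-0.068,0,0,0],[-0.092,-0.365,-0.137,0,0,0],[-0.138,-0.547,-0.205,0,0,0],[-0.138,-0.547,-0.205,0,0,0]]

```text
clock: 18.75
tcp_pos: [0.5376, -0.0886, 0.0801]
orientation: [0.132, -0.606, 0.777, 0.103]
wrist_force: [-0.9, 0.0, -3.0]
finger_gap: 0.0132
```

```bash
python3 shot.py w13; python3 -c "
from plan import *
where();s=get_state();print(s['wrist_force'],s['ft_torque'])
p=read_camera('scene');pickle.dump(p,open('s13.pkl','wb'));im=cv2.cvtColor(p['img'],cv2.COLOR_RGB2BGR)
cv2.imwrite('pics/s13c.png',cv2.resize(im[180:240,190:290],None,fx=7,fy=7,interpolation=cv2.INTER_CUBIC))"
```

```text
18.75 [ 0.5376 -0.0886  0.0801] [[-0.23, -0.97, 0.081], [-0.915, 0.244, 0.321], [-0.331, -0.001, -0.944]] [-0.51  0.36 -0.24  1.06  0.33 -1.85] [-0.86  0.03 -3.03]
origin x,s,n mm [12.6 74.7 -0.4] tip [ 12.7 -45.3  -0.3] tilt 19.940953938324984
[-0.5496867   0.39237163 -2.45614858] [-0.25373994  0.12970249  0.01488654]
```

View pics/s13c.png

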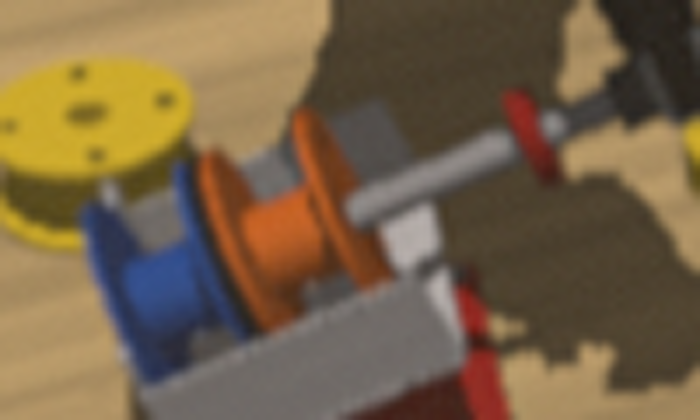

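View pics/w13.png

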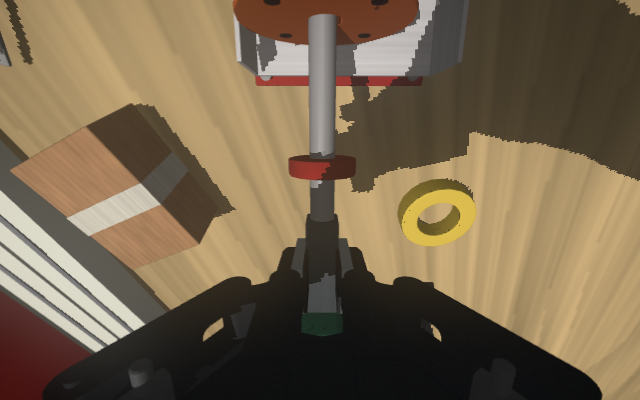

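Request:
send_rows:
  deltas:
    - [[-0.09,-0.365,-0.137,0,0,0],[-0.184,-0.73,-0.274,0,0,0],[-0.275,-1.09,-0.41,0,0,0],[-0.367,-1.458,-0.547,0,0,0],[-0.367,-1.458,-0.547,0,0,0]]

```text
clock: 19.35
tcp_pos: [0.5339, -0.1035, 0.0745]
orientation: [0.132, -0.606, 0.777, 0.103]
wrist_force: [-0.5, -0.0, -1.7]
finger_gap: 0.0131
```

Request:
send_rows:
  deltas:
    - [[-0.09,-0.365,-0.137,0,0,0],[-0.184,-0.73,-0.274,0,0,0],[-0.275,-1.09,-0.41,0,0,0],[-0.367,-1.458,-0.547,0,0,0],[-0.367,-1.458,-0.547,0,0,0]]

```text
clock: 19.85
tcp_pos: [0.5302, -0.118, 0.0691]
orientation: [0.132, -0.606, 0.777, 0.103]
wrist_force: [0.3, 0.2, -2.5]
finger_gap: 0.013
```

Request:
send_rows:
  deltas:
    - [[-0.09,-0.365,-0.137,0,0,0],[-0.184,-0.73,-0.274,0,0,0],[-0.275,-1.09,-0.41,0,0,0],[-0.367,-1.458,-0.547,0,0,0],[-0.367,-1.458,-0.547,0,0,0]]

```text
clock: 20.35
tcp_pos: [0.5266, -0.1325, 0.0636]
orientation: [0.132, -0.606, 0.777, 0.103]
wrist_force: [-1.3, 0.4, -1.7]
finger_gap: 0.0134
```

```bash
python3 shot.py w14; python3 -c "
from plan import *
where();s=get_state();print(s['wrist_force'],s['ft_torque'])"
```

```text
20.35 [ 0.5266 -0.1325  0.0636] [[-0.23, -0.97, 0.081], [-0.915, 0.244, 0.321], [-0.331, -0.001, -0.944]] [-0.59  0.4  -0.23  1.06  0.32 -1.93] [-1.31  0.4  -1.75]
origin x,s,n mm [12.5 26.7 -0.4] tip [ 12.5 -93.3  -0.3] tilt 19.95605290447051
[-0.18886998  0.18691131 -2.51723362] [-0.25559755  0.12382724 -0.03448125]
```

View pics/w14.png

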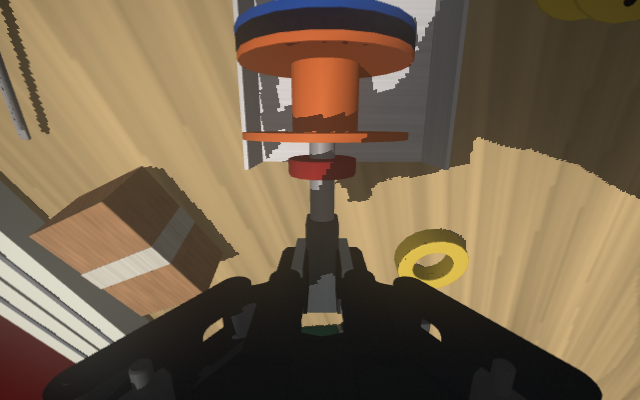

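Request:
send_rows:
  deltas:
    - [[-0.046,-0.182,-0.068,0,0,0],[-0.09,-0.365,-0.137,0,0,0],[-0.115,-0.456,-0.171,0,0,0],[-0.115,-0.456,-0.171,0,0,0]]

```text
clock: 20.8
tcp_pos: [0.5255, -0.1366, 0.0621]
orientation: [0.133, -0.606, 0.777, 0.103]
wrist_force: [-0.2, 0.1, -1.3]
finger_gap: 0.0136
```

Request:
send_rows:
  deltas:
    - [[-0.19,0.05,0,0,0,0],[-0.38,0.1,0,0,0,0],[-0.58,0.15,0,0,0,0],[-0.78,0.2,0,0,0,0],[-0.97,0.24,0,0,0,0],[-0.97,0.24,0,0,0,0]]

```text
clock: 21.4
tcp_pos: [0.5154, -0.1339, 0.0622]
orientation: [0.132, -0.606, 0.777, 0.103]
wrist_force: [-0.6, -0.0, -1.8]
finger_gap: 0.0135
```

```bash
python3 shot.py w15; cat >> plan.py <<'E'
def piv(x,s,n,up,tilt,y=-.04):
    o,R0=chute_pose(x,s,n); P=o+np.array([0,0,up]); R=chute_pose(x,s,n,tilt)[1]
    return P-y*R[:,1],R
E
python3 -c "
from plan import *
where();s=get_state();print(s['wrist_force'],s['ft_torque'])
for up,t in((.02,20),(.03,14),(.04,7),(.05,0),(.055,-5),(.12,-5)):
    print(up,t,end=' ');delta(*piv(.0025,-.0185,-.0004,up,t))
"
```

```text
21.4 [ 0.5154 -0.1339  0.0622] [[-0.23, -0.97, 0.081], [-0.915, 0.243, 0.321], [-0.331, -0.0, -0.944]] [-0.6   0.38 -0.26  1.05  0.32 -1.95] [-0.63 -0.04 -1.76]
origin x,s,n mm [ 2.3 22.  -0.4] tip [  2.3 -98.   -0.3] tilt 19.956003727720205
[-0.27434141  0.45823271 -1.26113378] [-0.31766249  0.09872545  0.03686324]
0.02 20 delta cm/deg [0.01, -0.05, 1.99, 0.05, 0.02, -0.01] | [ 0.5157 -0.1345  0.0821]
0.03 14 delta cm/deg [-0.02, -0.17, 1.92, -5.77, 1.48, -0.01] | [ 0.5154 -0.1357  0.0814]
0.04 7 delta cm/deg [-0.09, -0.44, 1.7, -12.56, 3.18, -0.01] | [ 0.5147 -0.1384  0.0792]
0.05 0 delta cm/deg [-0.19, -0.86, 1.53, -19.35, 4.89, -0.01] | [ 0.5137 -0.1426  0.0775]
0.055 -5 delta cm/deg [-0.29, -1.24, 1.23, -24.2, 6.1, -0.02] | [ 0.5127 -0.1464  0.0745]
0.12 -5 delta cm/deg [-0.29, -1.24, 7.73, -24.2, 6.1, -0.02] | [ 0.5127 -0.1464  0.1395]
```

View pics/w15.png

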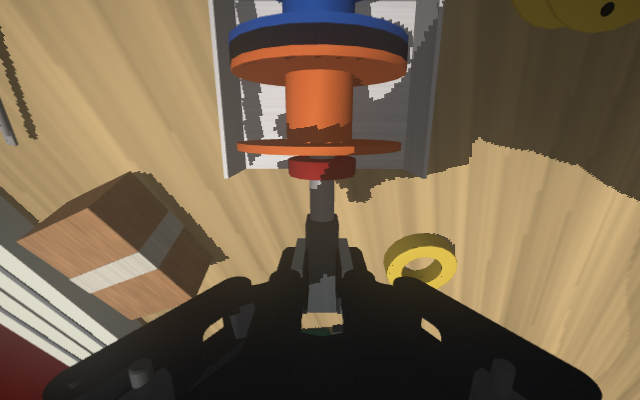

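Request:
send_rows:
  deltas:
    - [[0,0,0.3,0,0,0],[0,0,0.8,0,0,0],[0,0,1.4,0,0,0],[0,0,2.0,0,0,0],[0,0,2.0,0,0,0]]
  force: 118

```text
clock: 21.95
tcp_pos: [0.5165, -0.1345, 0.0833]
orientation: [0.133, -0.607, 0.777, 0.102]
wrist_force: [0.2, 0.4, -4.2]
finger_gap: 0.0134
```

```bash
python3 shot.py w16; python3 -c "
from plan import *
where();s=get_state();print(s['wrist_force'],s['ft_torque'])
for up,t in((.02,20),(.03,14),(.04,7),(.05,0),(.055,-5),(.06,-8),(.13,-8)):
    print(up,t,end=' ');delta(*piv(.0025,-.0185,-.0004,up,t))
"
```

```text
21.95 [ 0.5165 -0.1345  0.0833] [[-0.229, -0.97, 0.083], [-0.916, 0.243, 0.32], [-0.33, -0.002, -0.944]] [-0.6   0.37 -0.23  1.1   0.32 -1.95] [ 0.21  0.37 -4.19]
origin x,s,n mm [ 3.  28.9 19.1] tip [  3.2 -91.1  19.2] tilt 19.928480601166182
[-0.09466268 -0.2446468  -3.5892444 ] [-0.30146849  0.04060525 -0.00688579]
0.02 20 delta cm/deg [-0.06, -0.01, -0.08, 0.1, 0.09, -0.02] | [ 0.5157 -0.1345  0.0821]
0.03 14 delta cm/deg [-0.09, -0.13, -0.14, -5.72, 1.55, -0.02] | [ 0.5154 -0.1357  0.0814]
0.04 7 delta cm/deg [-0.16, -0.4, -0.36, -12.51, 3.26, -0.03] | [ 0.5147 -0.1384  0.0792]
0.05 0 delta cm/deg [-0.26, -0.82, -0.53, -19.3, 4.96, -0.03] | [ 0.5137 -0.1426  0.0775]
0.055 -5 delta cm/deg [-0.36, -1.2, -0.83, -24.15, 6.18, -0.04] | [ 0.5127 -0.1464  0.0745]
0.06 -8 delta cm/deg [-0.42, -1.46, -0.8, -27.06, 6.91, -0.04] | [ 0.5121 -0.149   0.0748]
0.13 -8 delta cm/deg [-0.42, -1.46, 6.2, -27.06, 6.91, -0.04] | [ 0.5121 -0.149   0.1448]
```

View pics/w16.png

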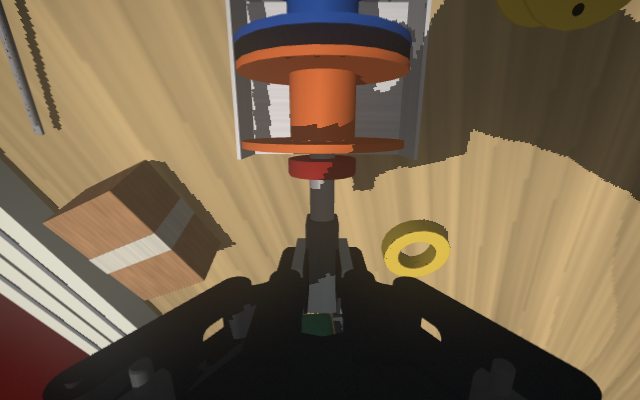

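Request:
send_rows:
  deltas:
    - [[-0.05,-0.08,-0.1,-3,0.8,0],[-0.09,-0.13,-0.14,-6,1.6,0],[-0.12,-0.25,-0.25,-9,2.3,0],[-0.16,-0.4,-0.36,-12.5,3.2,0],[-0.2,-0.6,-0.45,-16,4.1,0],[-0.26,-0.82,-0.53,-19.3,4.9,0],[-0.36,-1.2,-0.7,-24,6.1,0],[-0.42,-1.46,-0.3,-27,6.9,0],[-0.42,-1.46,0.5,-27,6.9,0],[-0.42,-1.46,0.5,-27,6.9,0]]

```text
clock: 23.0
tcp_pos: [0.5125, -0.1484, 0.0882]
orientation: [-0.058, -0.614, 0.786, -0.045]
wrist_force: [0.9, -1.1, -3.3]
finger_gap: 0.0129
```

```bash
python3 shot.py w17; python3 -c "
from plan import *
where();s=get_state();print(s['wrist_force'],s['ft_torque'])
p=read_camera('scene');pickle.dump(p,open('s17.pkl','wb'));im=cv2.cvtColor(p['img'],cv2.COLOR_RGB2BGR)
cv2.imwrite('pics/s17c.png',cv2.resize(im[150:240,170:290],None,fx=6,fy=6,interpolation=cv2.INTER_CUBIC))"
```

```text
23.0 [ 0.5125 -0.1484  0.0882] [[-0.24, -0.97, -0.036], [-0.96, 0.243, -0.143], [0.147, -0.0, -0.989]] [-0.34  0.3  -0.27  0.99 -0.15 -1.67] [ 0.87 -1.12 -3.33]
origin x,s,n mm [ 2.7 41.9 49.3] tip [  2.7 -64.2 105.3] tilt -7.835728405851677
[ 0.55762316 -0.43803925 -3.68779262] [ 0.48324395 -0.08081145 -0.02599309]
```

View pics/s17c.png

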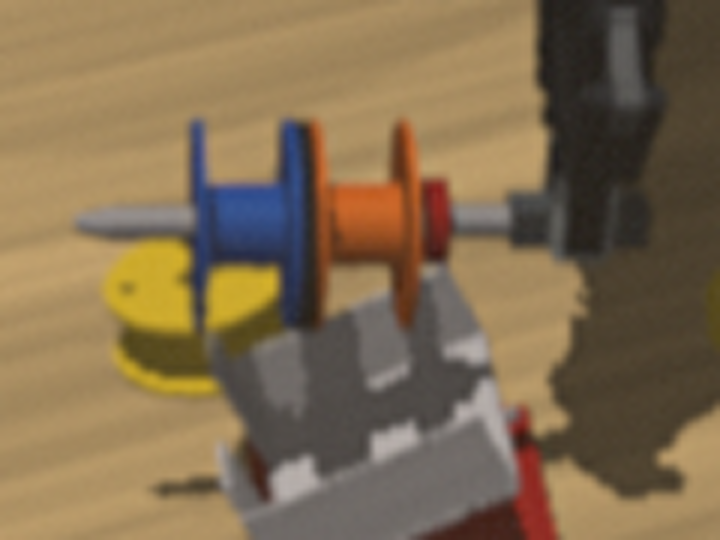

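View pics/w17.png

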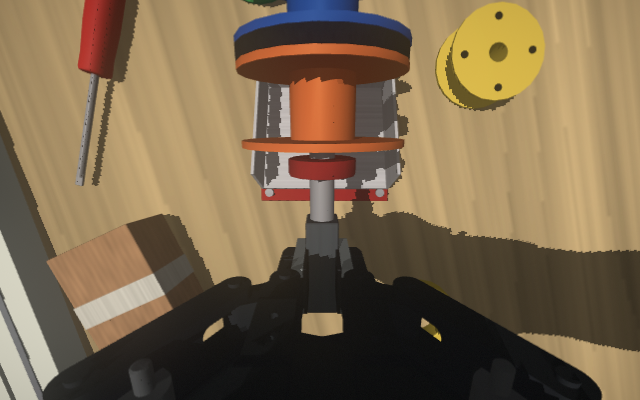

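```bash
python3 -c "
from plan import *
T=tcpT(get_state());o=T[:3,3]+T[:3,:3]@GO;print(o)
delta(*rew_pose(0,.04,.245,-4))
"
```

```text
[ 0.50012479 -0.19531835  0.13530182]
delta cm/deg [0.73, 42.42, 11.3, 3.78, -0.74, 7.13] | [0.5193 0.2752 0.2005]
```

First lift, straight up past 0.14 m, with a dwell.

Request:
send_rows:
  deltas:
    - [[0,0,1.5,0,0,0],[0,0,3.5,0,0,0],[0,0,6,0,0,0],[0,0,8.5,0,0,0],[0,0,10.5,0,0,0],[0,0,11.3,0,0,0],[0,0,11.3,0,0,0],[0,0,11.3,0,0,0],[0,0,11.3,0,0,0],[0,0,11.3,0,0,0]]

```text
clock: 24.1
tcp_pos: [0.5109, -0.1485, 0.1989]
orientation: [-0.06, -0.613, 0.786, -0.044]
wrist_force: [0.0, -0.2, -2.9]
finger_gap: 0.0129
```

Request:
send_rows:
  deltas:
    - [[0,1.5,0,0,0,0],[0.1,4.5,0,0.5,0,0.8],[0.2,8.5,0,1,-0.1,1.6],[0.2,12.5,0,1.4,-0.2,2.4],[0.3,16.5,0,1.8,-0.3,3.2],[0.4,20.5,0,2.2,-0.4,4],[0.5,24.5,0,2.6,-0.5,4.8],[0.6,28.5,0,3,-0.5,5.6],[0.7,32.5,0,3.4,-0.6,6.4],[0.7,36,0,3.8,-0.7,7.1],[0.7,39,0,3.8,-0.7,7.1],[0.7,41,0,3.8,-0.7,7.1]]

```text
clock: 25.3
tcp_pos: [0.5177, 0.2643, 0.1997]
orientation: [-0.031, -0.663, 0.747, -0.026]
wrist_force: [0.8, 0.3, -4.3]
finger_gap: 0.0131
```

Request:
send_rows:
  deltas:
    - [[0,0.7,0,0,0,0],[0,1.4,0,0,0,0],[0,1.4,0,0,0,0],[0,1.4,0,0,0,0]]

```text
clock: 25.7
tcp_pos: [0.5186, 0.2747, 0.2001]
orientation: [-0.031, -0.662, 0.748, -0.027]
wrist_force: [1.8, -0.0, -4.0]
finger_gap: 0.0133
```

```bash
python3 shot.py w18; python3 spf.py w18; python3 -c "
from spf import *
s=get_state();T=tcpT(s);print(s['wrist_force'],s['ft_torque'])
p=read_camera('scene');pickle.dump(p,open('s18.pkl','wb'));im=cv2.cvtColor(p['img'],cv2.COLOR_RGB2BGR)
cv2.imwrite('pics/s18c.png',cv2.resize(im[90:230,330:480],None,fx=4,fy=4,interpolation=cv2.INTER_CUBIC))
p=read_camera('top');pickle.dump(p,open('top18.pkl','wb'));im=cv2.cvtColor(p['img'],cv2.COLOR_RGB2BGR)
cv2.imwrite('pics/top18c.png',cv2.resize(im[130:260,170:310],None,fx=4,fy=4,interpolation=cv2.INTER_CUBIC))
delta(*rew_pose(0,.04,.245,-4))
"
```

```text
25.7 [0.5186 0.2747 0.2001] [[-0.122, -0.992, -0.012], [-0.989, 0.122, -0.081], [0.082, 0.002, -0.997]] [ 0.39  0.38  0.14  1.37 -0.07 -1.06] [ 1.75 -0.01 -4.02]
spindle [0.51061661 0.21861974 0.25603983] [-7.52175399  2.49364816] 6585 med mm 1.9989200078683063
w18 origin in tool mm [ 61.    1.1 -51.1] dir [-0.9921 -0.0086 -0.1253]
[ 0.88044734  0.59435916 -2.75271502] [ 0.39853072 -0.04231716  0.0538114 ]
delta cm/deg [0.05, 0.07, 0.02, 0.04, -0.09, 0.06] | [0.5193 0.2752 0.2005]
```

View pics/s18c.png

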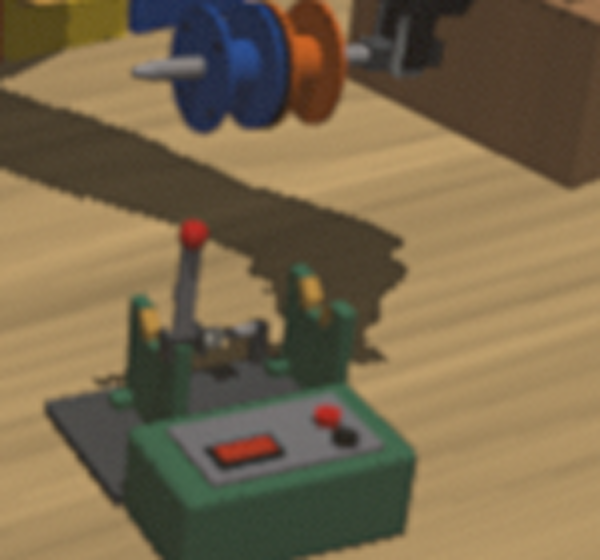

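View pics/top18c.png

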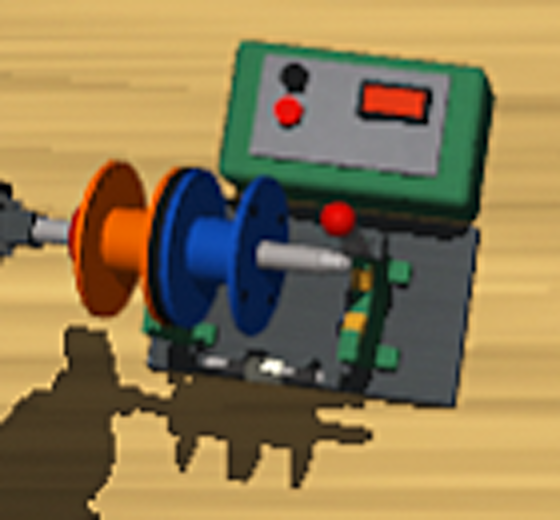

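View pics/w18.png

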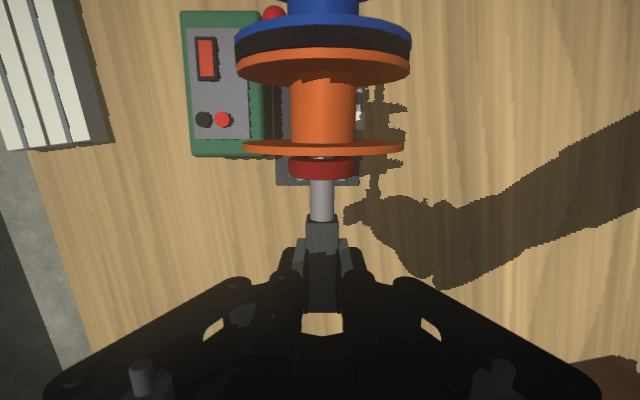

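```bash
cat > chk.py <<'E'
import sys
from plan import *
def rl(C):
    c,s=np.cos(RW[2]),np.sin(RW[2]);d=C-np.array([RW[0],RW[1],0]);return np.stack([c*d[...,0]+s*d[...,1],-s*d[...,0]+c*d[...,1],d[...,2]],-1)*1000
def prof(C,img,y0,y1,z0,z1,st=6):
    L=rl(C);im=img.astype(int);sel=(im.max(2)-im.min(2)<28)&(abs(L[...,0])<16)&(L[...,2]>z0)&(L[...,2]<z1)
    P=L[sel]
    for y in range(y0,y1,st):
        m=(P[:,1]>=y)&(P[:,1]<y+st)
        if m.sum()>2: print(' y',y+st/2,m.sum(),'x med/min/max',np.round([np.median(P[m][:,0]),P[m][:,0].min(),P[m][:,0].max()],1),'z max',np.round(np.percentile(P[m][:,2],95),1))
E
python3 - <<'E'
from chk import *
s,T,p=pickle.load(open('w18.pkl','rb'))
o=T[:3,3]+T[:3,:3]@GO;Rs=T[:3,:3]@S_in_tool()
for t in(-.12,-.093,0,.019,.055): print('model',t,np.round(rl(o+t*Rs[:,1]),1))
print('wrist');prof(cloud(p,T),p['img'],40,96,235,275)
pt=pickle.load(open('top18.pkl','rb'));print('top');prof(cloud(pt),pt['img'],-90,90,230,280)
ps=pickle.load(open('s18.pkl','rb'));print('scene');prof(cloud(ps),ps['img'],-90,90,230,280)
E
```

```text
model -0.12 [ -0.6 -80.2 253.2]
model -0.093 [ -0.6 -53.3 251.3]
model 0 [ -0.6  39.5 244.7]
model 0.019 [ -0.6  58.4 243.3]
model 0.055 [ -0.6  94.3 240.7]
wrist
 y 43.0 4 x med/min/max [14.7 14.6 14.7] z max 244.7
 y 49.0 138 x med/min/max [ -1.3 -15.1  14.1] z max 249.8
 y 55.0 292 x med/min/max [-1.  -6.8  4.3] z max 249.4
 y 61.0 297 x med/min/max [-1.5 -6.9  4.4] z max 248.6
 y 67.0 380 x med/min/max [-1.3 -9.   6.2] z max 249.3
 y 73.0 390 x med/min/max [-1.5 -9.2  6.2] z max 250.4
 y 79.0 371 x med/min/max [ -1.  -13.2  11.3] z max 249.8
 y 85.0 1557 x med/min/max [  1.4 -16.   16. ] z max 273.3
 y 91.0 546 x med/min/max [ -0.8 -15.8  15.8] z max 271.0
 y 97.0 463 x med/min/max [-1.5 -9.6  7.1] z max 270.5
top
 y -81.0 5 x med/min/max [-0.1 -1.7  2.1] z max 257.2
 y -75.0 17 x med/min/max [-0.3 -4.   3.7] z max 258.6
 y -69.0 19 x med/min/max [ 0.2 -4.6  4.9] z max 258.8
 y -63.0 23 x med/min/max [-0.2 -5.1  6.1] z max 258.5
 y -57.0 22 x med/min/max [-0.5 -5.7  5.3] z max 258.6
 y -51.0 19 x med/min/max [-0.1 -4.9  4.6] z max 258.9
 y -45.0 20 x med/min/max [-0.4 -5.5  5.7] 
[... 740 characters left out ...]
1 x med/min/max [ 4.1 -3.3  6.9] z max 260.7
 y -57.0 14 x med/min/max [3.9 0.  7.7] z max 259.2
 y -51.0 10 x med/min/max [3.1 1.8 6.5] z max 258.5
 y -45.0 14 x med/min/max [ 4.5 -1.6  7.5] z max 258.3
 y -39.0 41 x med/min/max [  0.8 -15.5  14.9] z max 270.5
 y -15.0 6 x med/min/max [12.5  6.5 14.1] z max 243.6
 y -9.0 4 x med/min/max [ 6.8  1.4 13. ] z max 239.2
 y 57.0 7 x med/min/max [ 2.8 -0.9  7.5] z max 251.0
 y 63.0 12 x med/min/max [ 2.5 -1.4  6.9] z max 251.4
 y 69.0 22 x med/min/max [ 3.3 -3.  11.5] z max 252.7
 y 75.0 23 x med/min/max [  5.6 -10.1  10.3] z max 252.5
 y 81.0 40 x med/min/max [  8.1 -13.   15.5] z max 271.4
 y 87.0 88 x med/min/max [  7.3 -15.4  15.9] z max 277.7
```

```bash
python3 - <<'E'
from chk import *
for x,y,yaw in((.51216,.22095,-7.242),(.51226,.22303,-7.266),(.51365,.22089,-7.31)):
    for t in(.019,-.093):
        print(t,np.round(rl(np.array([x-t*np.sin(np.radians(yaw)),y+t*np.cos(np.radians(yaw)),.075])),1),end=' ')
    print()
pt=pickle.load(open('top0.pkl','rb'));print('top0');prof(cloud(pt),pt['img'],-90,80,68,90,10)
s,T,p=pickle.load(open('w2.pkl','rb'));print('w2');prof(cloud(p,T),p['img'],-90,80,68,90,10)
# tool held spindle at grasp: model
T=pickle.load(open('w4.pkl','rb'))[1];o=T[:3,3]+T[:3,:3]@GO;Rs=T[:3,:3]@S_in_tool()
for t in(.019,-.093): print('w4 model',t,np.round(rl(o+t*Rs[:,1]),1))
E
```

```text
0.019 [-0.2 55.2 75. ] -0.093 [ -0.6 -56.8  75. ] 
0.019 [-0.3 57.3 75. ] -0.093 [ -0.8 -54.7  75. ] 
0.019 [ 1.3 55.3 75. ] -0.093 [  0.7 -56.7  75. ] 
top0
 y -85.0 3 x med/min/max [-0.1 -1.8  2.5] z max 80.0
 y -75.0 16 x med/min/max [ 0.4 -3.2  5.8] z max 81.5
 y -65.0 24 x med/min/max [-0.  -4.5  5.4] z max 83.2
 y -55.0 22 x med/min/max [ 0.2 -5.3  5.8] z max 82.6
 y -45.0 27 x med/min/max [ 0.  -5.3 16. ] z max 82.8
 y -35.0 24 x med/min/max [ 0.7 -5.2  6.3] z max 82.6
 y -25.0 20 x med/min/max [ 0.1 -4.5  5.3] z max 82.7
 y -15.0 25 x med/min/max [ 0.3 -5.   6.7] z max 82.7
 y -5.0 21 x med/min/max [-0.  -4.8  5.2] z max 83.3
 y 5.0 24 x med/min/max [ 1.  -4.9  6.7] z max 82.8
 y 15.0 22 x med/min/max [ 0.2 -4.7  6.4] z max 83.7
 y 25.0 22 x med/min/max [ 0.8 -3.8  6.4] z max 82.1
 y 35.0 24 x med/min/max [  0.1 -13.   13.7] z max 86.5
 y 55.0 30 x med/min/max [ -0.6 -15.   13. ] z max 82.3
 y 65.0 29 x med/min/max [-0.2 -6.8  6.6] z max 85.1
 y 75.0 25 x med/min/max [-0.6 -6.7  6.7] z max 84.6
w2
 y -55.0 252 x med/min/max [-0.5 -7.5  6.5] z max 81.4
 y -45.0 330 x med/min/max [ -0.7 -15.8  14.2] z max 81.6
 y -35.0 282 x med/min/max [-0.9 -6.7  5.2] z max 81.4
 y -25.0 268 x med/min/max [-0.7 -6.7  5.3] z max 81.3
 y -15.0 260 x med/min/max [-0.7 -6.5  5.4] z max 81.6
 y -5.0 250 x med/min/max [-0.8 -6.6  5.4] z max 81.6
 y 5.0 240 x med/min/max [-0.8 -6.5  5.4] z max 81.3
 y 15.0 226 x med/min/max [-0.4 -6.3  5.5] z max 81.2
 y 25.0 222 x med/min/max [-0.6 -6.5  5.3] z max 81.2
 y 35.0 179 x med/min/max [ -0.5 -13.6  15.2] z max 81.2
 y 45.0 48 x med/min/max [ -0.9 -15.1   5. ] z max 81.6
 y 55.0 216 x med/min/max [ -0.2 -13.8  15.4] z max 81.2
 y 65.0 242 x med/min/max [-0.4 -8.2  7.4] z max 82.8
 y 75.0 249 x med/min/max [-0.5 -8.2  7.6] z max 83.6
w4 model 0.019 [ 0.  57.5 75. ]
w4 model -0.093 [ -0.4 -54.5  73.7]
```

```bash
python3 - <<'E'
from plan import *
for z,t in((.15,-4),(.105,-2),(.08,-.3),(.075,0)): delta(*rew_pose(-.0,.039,z,t))
E
```

```text
delta cm/deg [0.04, -0.03, -9.48, 0.04, -0.09, 0.06] | [0.5192 0.2742 0.1055]
delta cm/deg [0.05, 0.13, -13.8, 2.03, -0.33, 0.06] | [0.5193 0.2757 0.0624]
delta cm/deg [0.07, 0.25, -16.14, 3.72, -0.54, 0.06] | [0.5195 0.2769 0.0389]
delta cm/deg [0.07, 0.27, -16.61, 4.01, -0.58, 0.06] | [0.5195 0.2771 0.0342]
```

Request:
send_rows:
  deltas:
    - [[0,0,-2,0,0,0],[0.05,0,-5,0,0,0],[0.05,0,-8,0.4,0,0],[0.05,0.05,-10.5,1,-0.2,0],[0.05,0.1,-12.5,1.6,-0.3,0],[0.05,0.13,-13.8,2,-0.3,0],[0.05,0.13,-13.8,2,-0.3,0],[0.05,0.13,-13.8,2,-0.3,0]]

```text
clock: 26.65
tcp_pos: [0.5193, 0.2761, 0.0626]
orientation: [-0.018, -0.662, 0.749, -0.015]
wrist_force: [0.3, -0.3, -2.6]
finger_gap: 0.013
```

```bash
python3 shot.py w19; python3 - <<'E'
from chk import *
s,T,p=pickle.load(open('w19.pkl','rb'))
o=T[:3,3]+T[:3,:3]@GO;Rs=T[:3,:3]@S_in_tool()
for t in(-.093,0,.019,.055): print('model',t,np.round(rl(o+t*Rs[:,1]),1))
print('wrist');prof(cloud(p,T),p['img'],48,78,95,130)
pt=read_camera('top');print('top');prof(cloud(pt),pt['img'],-90,80,95,130,10)
im=cv2.cvtColor(pt['img'],cv2.COLOR_RGB2BGR);cv2.imwrite('pics/top19c.png',cv2.resize(im[150:250,170:310],None,fx=5,fy=5,interpolation=cv2.INTER_CUBIC))
for z,t in((.085,-1),(.08,-.3),(.075,0)): delta(*rew_pose(-.0,.039,z,t))
E
```

```text
26.65 [0.5193 0.2761 0.0626] [[-0.122, -0.992, -0.006], [-0.991, 0.122, -0.046], [0.047, 0.001, -0.999]] [ 0.38  0.44 -0.12  1.03 -0.04 -1.07] [ 0.25 -0.33 -2.58]
model -0.093 [-1.000e-01 -5.350e+01  1.086e+02]
model 0 [-1.000e-01  3.940e+01  1.053e+02]
model 0.019 [-1.000e-01  5.840e+01  1.046e+02]
model 0.055 [-1.000e-01  9.440e+01  1.033e+02]
wrist
 y 51.0 246 x med/min/max [-0.5 -6.3  4.8] z max 110.5
 y 57.0 295 x med/min/max [-1.  -6.4  4.8] z max 110.2
 y 63.0 283 x med/min/max [-0.5 -6.4  4.9] z max 110.0
 y 69.0 431 x med/min/max [-1.  -8.7  6.8] z max 111.9
 y 75.0 383 x med/min/max [-1.  -8.8  6.8] z max 112.0
top
 y -75.0 19 x med/min/max [ 1.3 -2.6  6.5] z max 116.1
 y -65.0 21 x med/min/max [ 0.6 -3.7  6.1] z max 117.1
 y -55.0 25 x med/min/max [-0.1 -4.5  6. ] z max 116.3
 y -45.0 24 x med/min/max [ 0.3 -4.2  5.7] z max 116.3
 y -35.0 3 x med/min/max [ 2.  -5.6  4.4] z max 114.9
 y 55.0 20 x med/min/max [ 0.2 -4.2  4.8] z max 111.9
 y 65.0 27 x med/min/max [-0.9 -5.9  5.7] z max 113.2
 y 75.0 32 x med/min/max [ 0.8 -6.7  8.4] z max 115.2
delta cm/deg [-0.07, -0.03, -2.02, 0.98, -0.05, 0.01] | [0.5194 0.2764 0.0433]
delta cm/deg [-0.06, 0.02, -2.45, 1.68, -0.13, 0.01] | [0.5195 0.2769 0.0389]
delta cm/deg [-0.06, 0.04, -2.92, 1.97, -0.17, 0.01] | [0.5195 0.2771 0.0342]
```

View pics/top19c.png

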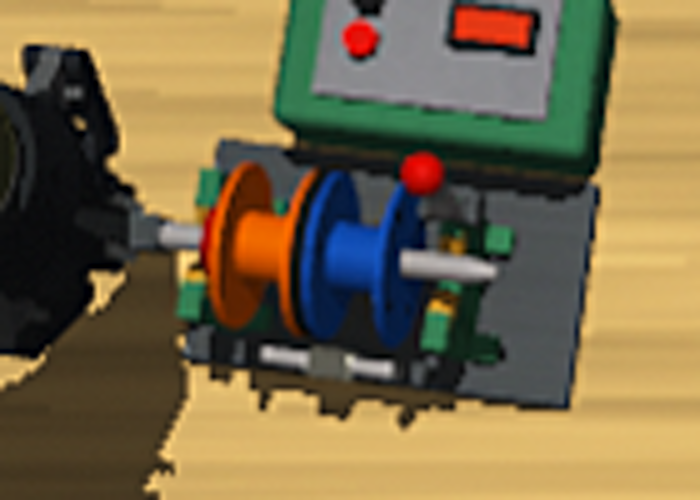

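View pics/w19.png

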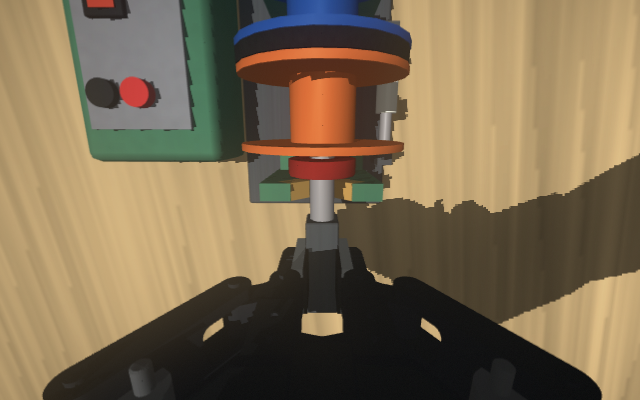

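Request:
send_rows:
  deltas:
    - [[0,0,-0.7,0.3,0,0],[0,0,-1.4,0.6,0,0],[-0.03,0,-2.0,1,0,0],[-0.03,0,-2.0,1,0,0]]

```text
clock: 27.15
tcp_pos: [0.5177, 0.276, 0.0408]
orientation: [-0.013, -0.663, 0.749, -0.008]
wrist_force: [-1.0, -0.1, -3.4]
finger_gap: 0.0133
```

Request:
send_rows:
  deltas:
    - [[-0.03,0.02,-0.25,0.4,0,0],[-0.03,0.04,-0.5,0.7,0,0],[-0.03,0.04,-0.5,0.7,0,0]]

```text
clock: 27.45
tcp_pos: [0.5184, 0.2768, 0.0369]
orientation: [-0.008, -0.663, 0.749, -0.004]
wrist_force: [-0.6, -0.4, -2.8]
finger_gap: 0.013
```

Request:
send_rows:
  deltas:
    - [[0,0.02,-0.25,0.3,0,0],[0,0.02,-0.4,0.5,0,0],[0,0.02,-0.4,0.5,0,0]]

```text
clock: 27.75
tcp_pos: [0.519, 0.2776, 0.0344]
orientation: [-0.004, -0.663, 0.749, -0.001]
wrist_force: [-1.9, 0.4, 3.1]
finger_gap: 0.0132
```

```bash
python3 shot.py w20; python3 - <<'E'
from chk import *
s,T,p=pickle.load(open('w20.pkl','rb'))
o=T[:3,3]+T[:3,:3]@GO;Rs=T[:3,:3]@S_in_tool();print(s['wrist_force'],s['ft_torque'])
for t in(-.093,0,.019,.055): print('model',t,np.round(rl(o+t*Rs[:,1]),1))
print('wrist');prof(cloud(p,T),p['img'],48,78,65,95)
pt=read_camera('top');print('top');prof(cloud(pt),pt['img'],-90,80,70,95,10)
E
```

```text
27.75 [0.519  0.2776 0.0344] [[-0.121, -0.993, -0.005], [-0.993, 0.122, -0.007], [0.007, 0.004, -1.0]] [ 0.36  0.44 -0.19  0.95 -0.   -1.09] [-1.9   0.41  3.06]
[-1.90062424  0.41425473  3.05592101] [ 0.07284058  0.43648324 -0.07129847]
model -0.093 [ -0.3 -53.8  74.6]
model 0 [-0.4 39.2 75. ]
model 0.019 [-0.4 58.2 75.1]
model 0.055 [-0.4 94.2 75.2]
wrist
 y 51.0 247 x med/min/max [ -1.3 -10.4   4.5] z max 81.0
 y 57.0 398 x med/min/max [ -0.3 -15.6  16. ] z max 80.9
 y 63.0 310 x med/min/max [-0.8 -7.6  6.4] z max 80.8
 y 69.0 459 x med/min/max [-1.3 -9.   6.9] z max 83.0
 y 75.0 390 x med/min/max [-1.3 -9.1  6.9] z max 83.2
top
 y -85.0 3 x med/min/max [ 0.  -2.3  2.3] z max 79.7
 y -75.0 15 x med/min/max [-0.2 -3.4  3.8] z max 82.4
 y -65.0 24 x med/min/max [-0.2 -4.7  5.3] z max 84.7
 y -55.0 23 x med/min/max [-0.5 -5.4  5.8] z max 83.1
 y -45.0 25 x med/min/max [ 0.4 -4.8 13.8] z max 82.6
 y 55.0 27 x med/min/max [ -1.1 -15.    8. ] z max 82.5
 y 65.0 25 x med/min/max [-1.2 -6.9  7.1] z max 84.1
 y 75.0 32 x med/min/max [-0.7 -7.5  8.1] z max 84.6
```

Request:
send_rows:
  deltas:
    - [[0,0,0,0,0,0],[0,0,0,0,0,0],[0,0,0,0,0,0],[0,0,0,0,0,0]]
  jaw: 0

```text
clock: 28.25
tcp_pos: [0.5185, 0.2771, 0.0329]
orientation: [-0.005, -0.663, 0.749, -0.001]
wrist_force: [0.1, 0.2, 0.2]
finger_gap: 0.0427
```

Request:
send_rows:
  deltas:
    - [[0,0,1.5,0,0,0],[0,0,4,0,0,0],[0,0,8,0,0,0],[0,0,13,0,0,0],[0,0,18,0,0,0],[0,0,20,0,0,0],[0,0,20,0,0,0]]

```text
clock: 28.95
tcp_pos: [0.5207, 0.278, 0.2375]
orientation: [-0.001, -0.663, 0.749, -0.002]
wrist_force: [0.1, 0.7, 0.3]
finger_gap: 0.0428
```

```bash
python3 shot.py w21; python3 - <<'E'
from chk import *
s,T,p=pickle.load(open('w21.pkl','rb'))
print('wrist');prof(cloud(p,T),p['img'],-90,78,65,95,10)
pt=read_camera('top');print('top');prof(cloud(pt),pt['img'],-90,80,70,95,10)
im=cv2.cvtColor(pt['img'],cv2.COLOR_RGB2BGR);cv2.imwrite('pics/top21c.png',cv2.resize(im[150:250,170:310],None,fx=5,fy=5,interpolation=cv2.INTER_CUBIC))
for nm,C,i in(('w',cloud(p,T),p['img']),('t',cloud(pt),pt['img'])):
    L=rl(C);i=i.astype(int);m=(i[...,0]>110)&(i[...,1]<50)&(i[...,2]<50)&(L[...,2]>120)&(L[...,2]<190)&(abs(L[...,0]-30)<40)&(abs(L[...,1]+53)<25)
    P=L[m];print(nm,'ball',len(P),P.mean(0) if len(P) else '',P.max(0) if len(P) else '')
E
```

```text
28.95 [0.5207 0.278  0.2375] [[-0.121, -0.993, 0.001], [-0.993, 0.121, -0.005], [0.005, -0.002, -1.0]] [ 0.36  0.34  0.17  1.4  -0.   -1.09] [0.15 0.71 0.32]
wrist
 y -85.0 10 x med/min/max [-0.1 -2.7  2.5] z max 78.6
 y -75.0 82 x med/min/max [-0.6 -6.   4.7] z max 80.5
 y -65.0 114 x med/min/max [-0.7 -6.   4.7] z max 81.8
 y -55.0 136 x med/min/max [-0.7 -7.4 15. ] z max 81.6
 y -45.0 46 x med/min/max [-0.7 -9.5 15.9] z max 81.3
 y -35.0 116 x med/min/max [ -0.2 -16.   15.8] z max 94.5
 y -25.0 17 x med/min/max [-15.  -15.1  13.7] z max 79.0
 y -15.0 14 x med/min/max [ -0.7 -15.2  13.8] z max 77.9
 y 35.0 20 x med/min/max [-0.3 -5.5  5. ] z max 81.5
 y 45.0 21 x med/min/max [ 0.3 -5.6 11.8] z max 81.4
 y 55.0 96 x med/min/max [-0.9 -7.  11.3] z max 81.1
 y 65.0 101 x med/min/max [-0.9 -8.2  7.3] z max 82.5
 y 75.0 105 x med/min/max [-0.9 -8.   7.3] z max 83.9
top
 y -85.0 3 x med/min/max [ 0.3 -2.1  2.5] z max 77.4
 y -75.0 19 x med/min/max [-0.1 -3.7  5.8] z max 81.0
 y -65.0 23 x med/min/max [ 0.6 -4.4  5.4] z max 83.3
 y -55.0 21 x med/min/max [-0.9 -5.4  5.8] z max 82.8
 y -45.0 24 x med/min/max [ 0.5 -4.5 13.6] z max 83.0
 y -35.0 4 x med/min/max [ 0.6 -4.7  4. ] z max 81.6
 y 55.0 26 x med/min/max [ -0.7 -12.8   4.8] z max 83.2
 y 65.0 24 x med/min/max [-1.2 -6.8  5.4] z max 83.4
 y 75.0 30 x med/min/max [-0.7 -7.2  6.2] z max 85.1
w ball 245 [ 31.5592724  -52.02749149 168.28906807] [ 39.07531742 -46.03656984 171.5442516 ]
t ball 49 [ 32.39446025 -53.97138988 168.0338619 ] [ 39.28726403 -45.78689131 171.9429234 ]
```

View pics/top21c.png

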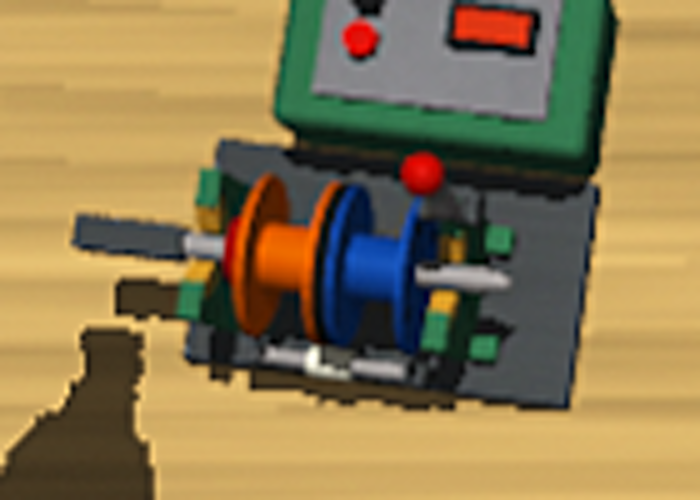

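View pics/w21.png

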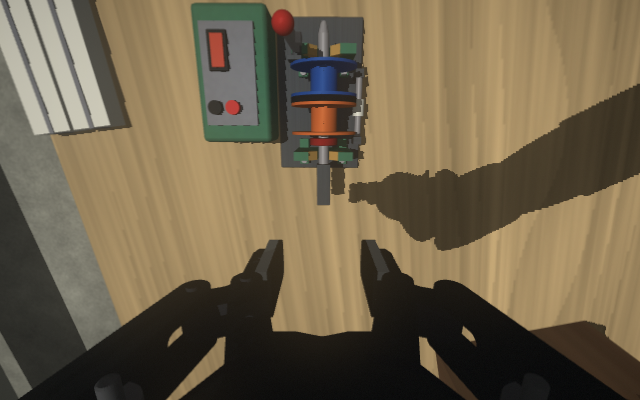

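```bash
cat > kp.py <<'E'
from chk import *
T=tcpT(get_state())
Rz=Rn.from_euler('z',RW[2]).as_matrix()
import sys
def k(x,y,z): 
    t=Rz@np.array([x,y,0])/1000+[RW[0],RW[1],z/1000]
    R=np.array([[0,-1,0],[-1,0,0],[0,0,-1.]]);R=Rz@R
    print((x,y,z),np.round((t-T[:3,3])*100,2).tolist(),np.round(Rn.from_matrix(R@T[:3,:3].T).as_rotvec(degrees=True),2).tolist())
E
python3 - <<'E'
from kp import *
for c in((66,-57,215),(66,-57,121),(40,-57,121),(14,-57,113),(0,-57,102),(0,-57,150),(-28,-57,150),(-30,-57,120),(-36,-57,95),(-40,-57,73)): k(*c)
print(get_state()['joint_pos'])
E
```

```text
(66, -57, 215) [4.79, -15.68, -1.8] [0.43, -0.33, -0.02]
(66, -57, 121) [4.79, -15.68, -11.2] [0.43, -0.33, -0.02]
(40, -57, 121) [2.21, -15.37, -11.2] [0.43, -0.33, -0.02]
(14, -57, 113) [-0.37, -15.05, -12.0] [0.43, -0.33, -0.02]
(0, -57, 102) [-1.76, -14.88, -13.1] [0.43, -0.33, -0.02]
(0, -57, 150) [-1.76, -14.88, -8.3] [0.43, -0.33, -0.02]
(-28, -57, 150) [-4.54, -14.54, -8.3] [0.43, -0.33, -0.02]
(-30, -57, 120) [-4.74, -14.51, -11.3] [0.43, -0.33, -0.02]
(-36, -57, 95) [-5.33, -14.44, -13.8] [0.43, -0.33, -0.02]
(-40, -57, 73) [-5.73, -14.39, -16.0] [0.43, -0.33, -0.02]
[ 0.35719388  0.34176073  0.16361866  1.40070938 -0.00497682 -1.09177296]
```

Request:
send_rows:
  deltas:
    - [[1.5,-4,0,0.2,-0.2,0],[3,-8,0,0.4,-0.3,0],[4.8,-12,0,0.4,-0.3,0],[4.8,-15.7,0,0.4,-0.3,0],[4.8,-15.7,-4,0.4,-0.3,0],[4.8,-15.7,-8,0.4,-0.3,0],[4.8,-15.7,-11.2,0.4,-0.3,0],[4.8,-15.7,-11.2,0.4,-0.3,0],[4.8,-15.7,-11.2,0.4,-0.3,0]]
  jaw: -1
  force: 40

```text
clock: 29.95
tcp_pos: [0.5651, 0.1201, 0.1199]
orientation: [-0.002, -0.663, 0.749, 0.001]
wrist_force: [-0.2, -0.7, 0.8]
finger_gap: 0.0001
```

```bash
python3 shot.py w22; python3 - <<'E'
from kp import *
print(np.round(rl(T[:3,3]),1))
p=read_camera('scene');im=cv2.cvtColor(p['img'],cv2.COLOR_RGB2BGR)
cv2.imwrite('pics/s22c.png',cv2.resize(im[90:230,330:480],None,fx=4,fy=4,interpolation=cv2.INTER_CUBIC))
for c in((40,-57,121),(14,-57,113),(0,-57,102),(0,-57,150),(-28,-57,150)): k(*c)
E
```

```text
29.95 [0.5651 0.1201 0.1199] [[-0.121, -0.993, -0.005], [-0.993, 0.121, -0.001], [0.001, 0.005, -1.0]] [ 0.07  0.36 -0.09  1.13 -0.   -1.38] [-0.21 -0.74  0.8 ]
[ 66.  -57.1 121.5]
(40, -57, 121) [-2.58, 0.33, -0.05] [0.04, -0.08, -0.03]
(14, -57, 113) [-5.16, 0.64, -0.85] [0.04, -0.08, -0.03]
(0, -57, 102) [-6.55, 0.81, -1.95] [0.04, -0.08, -0.03]
(0, -57, 150) [-6.55, 0.81, 2.85] [0.04, -0.08, -0.03]
(-28, -57, 150) [-9.33, 1.16, 2.85] [0.04, -0.08, -0.03]
```

View pics/s22c.png

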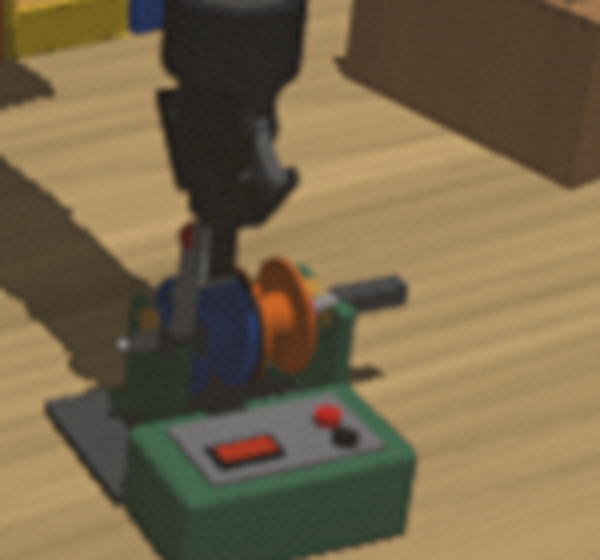

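View pics/w22.png

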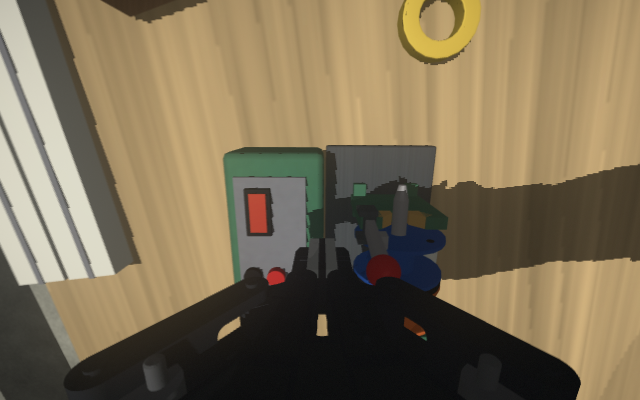

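Request:
send_rows:
  deltas:
    - [[-1.3,0.16,0,0,0,0],[-2.6,0.33,0,0,0,0],[-3.4,0.43,-0.2,0,0,0],[-4.3,0.53,-0.5,0,0,0],[-5.2,0.64,-0.85,0,0,0],[-5.2,0.64,-0.85,0,0,0]]

```text
clock: 30.65
tcp_pos: [0.5128, 0.1268, 0.1123]
orientation: [-0.001, -0.663, 0.749, 0.001]
wrist_force: [0.7, 0.3, 0.1]
finger_gap: 0.0
```

```bash
python3 shot.py w23; python3 - <<'E'
from kp import *
print(np.round(rl(T[:3,3]),1))
s,TT,p=pickle.load(open('w23.pkl','rb'));L=rl(cloud(p,TT));i=p['img'].astype(int)
m=(i[...,0]>90)&(i[...,1]<45)&(i[...,2]<45)&(L[...,2]>70)&(L[...,2]<190)&(L[...,0]<45)&(abs(L[...,1]+53)<25)
P=L[m];print(len(P),P.mean(0),P.max(0),P.min(0))
E
```

```text
30.65 [0.5128 0.1268 0.1123] [[-0.121, -0.993, -0.003], [-0.993, 0.121, -0.001], [0.001, 0.003, -1.0]] [ 0.09  0.27 -0.24  1.07 -0.   -1.36] [0.67 0.26 0.12]
[ 12.7 -57.2 112.5]<stdin>:5: RuntimeWarning: Mean of empty slice.
  ret = um.true_divide(
Traceback (most recent call last):
ValueError: zero-size array to reduction operation maximum which has no identity
```

View pics/w23.png

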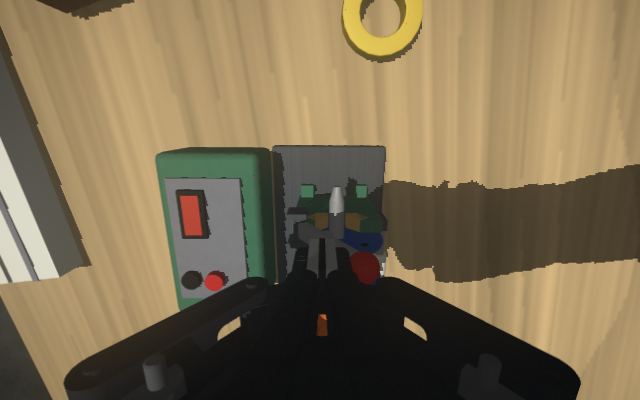

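Request:
send_rows:
  deltas:
    - [[-0.7,0.09,-0.5,0,0,0],[-1.3,0.16,-1.0,0,0,0],[-1.3,0.16,-1.0,0,0,0],[-0.5,0.06,2,0,0,0],[-0.5,0.06,5,0,0,0],[0.5,0.06,7,0,0,0],[0.5,0.06,7,0,0,0]]

```text
clock: 31.4
tcp_pos: [0.5225, 0.1273, 0.1856]
orientation: [0.002, -0.663, 0.749, -0.002]
wrist_force: [-0.3, -0.5, -0.1]
finger_gap: 0.0002
```

```bash
python3 shot.py w24; python3 - <<'E'
from kp import *
print(np.round(rl(T[:3,3]),1))
for n in('w','scene'):
    if n=='w': s,TT,p=pickle.load(open('w24.pkl','rb'));C=cloud(p,TT)
    else: 
        p=read_camera('scene');C=cloud(p);im=cv2.cvtColor(p['img'],cv2.COLOR_RGB2BGR);cv2.imwrite('pics/s24c.png',cv2.resize(im[90:230,330:480],None,fx=4,fy=4,interpolation=cv2.INTER_CUBIC))
    L=rl(C);i=p['img'].astype(int)
    m=(i[...,0]>80)&(i[...,1]<45)&(i[...,2]<45)&(L[...,2]>70)&(L[...,2]<190)&(L[...,0]<45)&(abs(L[...,1]+53)<25)
    P=L[m]
    if len(P):print(n,len(P),np.median(P,0),P.max(0),P.min(0))
for c in((-28,-57,160),(-28,-57,130),(-32,-57,110),(-36,-57,95),(-40,-57,73)): k(*c)
E
```

```text
31.4 [0.5225 0.1273 0.1856] [[-0.122, -0.993, 0.005], [-0.993, 0.122, -0.0], [-0.001, -0.005, -1.0]] [ 0.09  0.24 -0.09  1.24 -0.   -1.36] [-0.26 -0.46 -0.13]
[ 19.8 -55.7 183.6]
scene 26 [-723.07107616  -44.19373585   76.42917527] [-15.00503942 -28.54584243 146.75337833] [-728.48391611  -58.313401     70.91790587]
(-28, -57, 160) [-4.76, 0.46, -2.36] [0.02, 0.1, -0.02]
(-28, -57, 130) [-4.76, 0.46, -5.36] [0.02, 0.1, -0.02]
(-32, -57, 110) [-5.16, 0.51, -7.36] [0.02, 0.1, -0.02]
(-36, -57, 95) [-5.55, 0.55, -8.86] [0.02, 0.1, -0.02]
(-40, -57, 73) [-5.95, 0.6, -11.06] [0.02, 0.1, -0.02]
```

View pics/w24.png

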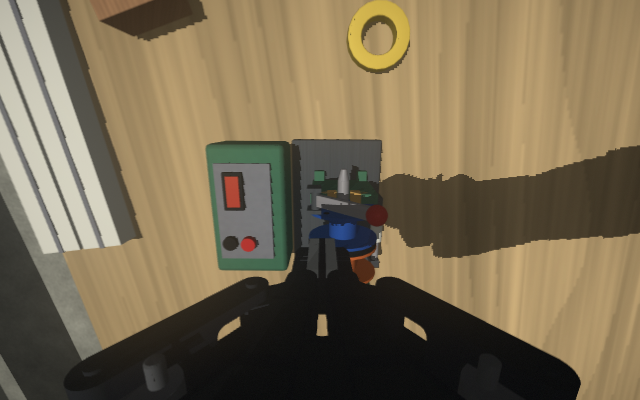

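View pics/s24c.png

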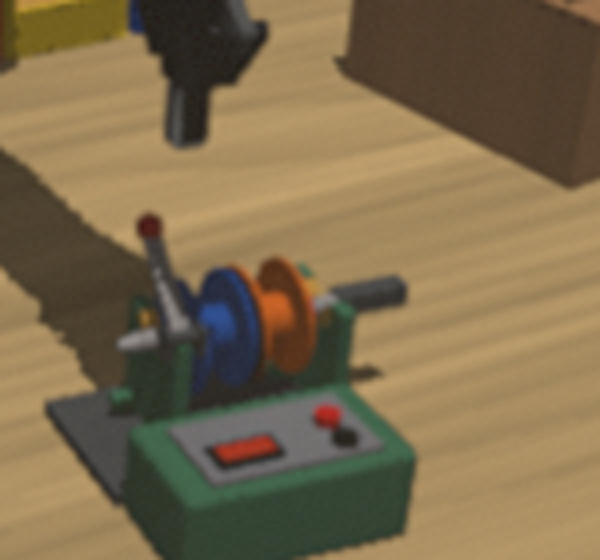

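Request:
send_rows:
  deltas:
    - [[-2.4,0.25,0,0,0,0],[-4.6,0.46,-1,0,0,0],[-4.8,0.46,-4,0,0,0],[-4.9,0.46,-5.8,0,0,0],[-5.2,0.5,-7.3,0,0,0],[-5.7,0.55,-8.3,0,0,0],[-6.0,0.6,-9.3,0,0,0],[-6.1,0.6,-10.2,0,0,0],[-6.1,0.6,-10.2,0,0,0]]

```text
clock: 32.4
tcp_pos: [0.4467, 0.1339, 0.0754]
orientation: [-0.008, -0.663, 0.748, 0.008]
wrist_force: [-15.9, 4.1, 3.9]
finger_gap: 0.0001
```

```bash
python3 shot.py w25; python3 - <<'E'
from kp import *
print(np.round(rl(T[:3,3]),1))
p=read_camera('scene');C=cloud(p);im=cv2.cvtColor(p['img'],cv2.COLOR_RGB2BGR);cv2.imwrite('pics/s25c.png',cv2.resize(im[90:230,330:480],None,fx=4,fy=4,interpolation=cv2.INTER_CUBIC))
E
```

```text
32.4 [0.4467 0.1339 0.0754] [[-0.12, -0.993, -0.022], [-0.993, 0.12, 0.001], [0.002, 0.022, -1.0]] [ 0.12  0.2  -0.42  0.97  0.   -1.33] [-15.93   4.1    3.85]
[-54.5 -58.2  75.8]
```

View pics/s25c.png

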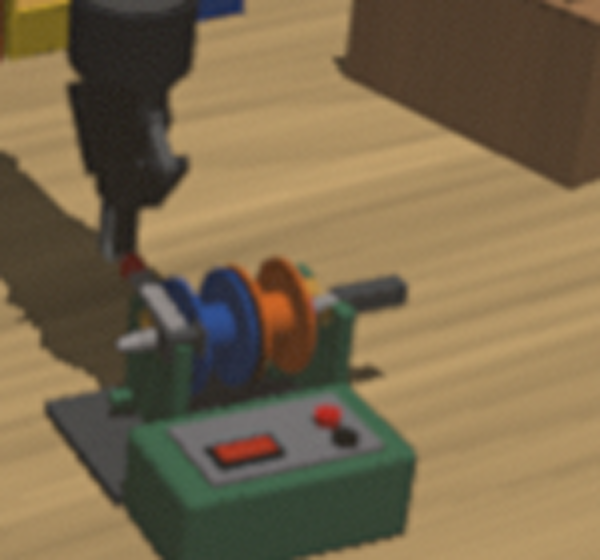

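Request:
send_rows:
  deltas:
    - [[-0.5,0.06,1,0,0,0],[-0.5,0.06,4,0,0,0],[0,0,6.5,0,0,0],[3,-0.4,7,0,0,0],[6,-0.7,7,0,0,0],[6,-0.7,7,0,0,0]]

```text
clock: 33.1
tcp_pos: [0.5215, 0.1256, 0.1499]
orientation: [0.0, -0.662, 0.749, -0.001]
wrist_force: [-0.1, -0.2, 0.1]
finger_gap: -0.0003
```

```bash
python3 shot.py w26; python3 - <<'E'
from kp import *
print(np.round(rl(T[:3,3]),1))
s,TT,p=pickle.load(open('w26.pkl','rb'));C=cloud(p,TT);L=rl(C)
cv2.imwrite('pics/w26c.png',cv2.resize(cv2.convertScaleAbs(cv2.cvtColor(p['img'],cv2.COLOR_RGB2BGR)[100:300,220:440],alpha=2),None,fx=3,fy=3))
i=p['img'].astype(int);m=(i[...,0]>50)&(i[...,0]>2.5*i[...,1])&(abs(L[...,1]+53)<16)&(L[...,2]>75)&(L[...,0]<0)&(L[...,0]>-80)
P=L[m];print(len(P),np.median(P,0) if len(P) else 0,P.max(0) if len(P) else 0,P.min(0) if len(P) else 0)
p=read_camera('scene');C=cloud(p);L=rl(C);im=cv2.cvtColor(p['img'],cv2.COLOR_RGB2BGR);cv2.imwrite('pics/s26c.png',cv2.resize(im[90:230,330:480],None,fx=4,fy=4,interpolation=cv2.INTER_CUBIC))
i=p['img'].astype(int);m=(i[...,0]>60)&(i[...,0]>2.5*i[...,1])&(abs(L[...,1]+53)<16)&(L[...,2]>75)&(L[...,0]<0)&(L[...,0]>-80)
P=L[m];print(len(P),np.median(P,0) if len(P) else 0,P.max(0) if len(P) else 0,P.min(0) if len(P) else 0)
E
```

```text
33.1 [0.5215 0.1256 0.1499] [[-0.123, -0.992, 0.001], [-0.992, 0.123, -0.001], [0.001, -0.001, -1.0]] [ 0.09  0.26 -0.15  1.16 -0.   -1.36] [-0.12 -0.22  0.09]
[ 18.2 -57.4 149.4]
74 [-40.34501941 -52.08448471 110.31193616] [-34.74371212 -47.56648477 112.81178   ] [-47.83142248 -59.05959995 106.90602117]
3 [-37.33823971 -54.31589726 111.36679441] [-35.58164457 -52.4660438  111.9207816 ] [-38.1317806  -59.2352684  109.09887095]
```

View pics/s26c.png

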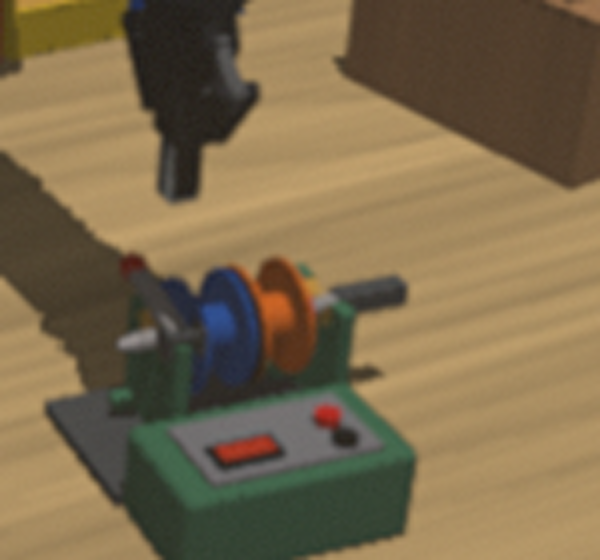

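View pics/w26c.png

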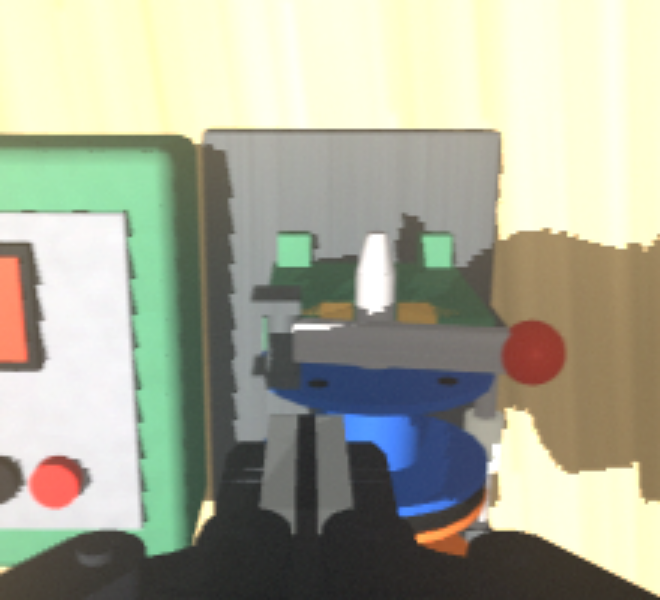

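```bash
python3 - <<'E'
from kp import *
for c in((-38,-57,149),(-38,-57,100),(-38,-57,85),(-38,-57,74),(-38,-57,70)): k(*c)
E
```

```text
(-38, -57, 149) [-5.43, 0.71, -0.03] [0.05, -0.21, 0.01]
(-38, -57, 100) [-5.43, 0.71, -4.93] [0.05, -0.21, 0.01]
(-38, -57, 85) [-5.43, 0.71, -6.43] [0.05, -0.21, 0.01]
(-38, -57, 74) [-5.43, 0.71, -7.53] [0.05, -0.21, 0.01]
(-38, -57, 70) [-5.43, 0.71, -7.93] [0.05, -0.21, 0.01]
```

Request:
send_rows:
  deltas:
    - [[-2,0.3,0,0,0,0],[-4,0.5,0,0,0,0],[-5.4,0.7,0,0,0,0],[-5.4,0.7,0,0,0,0],[-5.4,0.7,-2.5,0,0,0],[-5.4,0.7,-5,0,0,0],[-5.4,0.7,-5.8,0,0,0],[-5.4,0.7,-6.4,0,0,0],[-5.4,0.7,-6.4,0,0,0]]

```text
clock: 34.1
tcp_pos: [0.4646, 0.1332, 0.0865]
orientation: [-0.001, -0.663, 0.749, 0.0]
wrist_force: [1.0, 0.0, 0.4]
finger_gap: -0.0001
```

Request:
send_rows:
  deltas:
    - [[0,0,-0.3,0,0,0],[0,0,-0.6,0,0,0],[0,0,-0.9,0,0,0],[0,0,-0.9,0,0,0]]

```text
clock: 34.5
tcp_pos: [0.4644, 0.1332, 0.0775]
orientation: [-0.001, -0.663, 0.749, 0.0]
wrist_force: [0.2, -0.1, 0.8]
finger_gap: 0.0
```

```bash
python3 -c "
from kp import *
print(np.round(rl(T[:3,3]),1))"
```

```text
[-36.9 -56.7  77.5]
```

Request:
send_rows:
  deltas:
    - [[0,0,-0.2,0,0,0],[0,0,-0.4,0,0,0],[0,0,-0.4,0,0,0]]

```text
clock: 34.8
tcp_pos: [0.4644, 0.1332, 0.0734]
orientation: [-0.001, -0.663, 0.749, 0.0]
wrist_force: [-1.1, -0.0, 0.4]
finger_gap: -0.0002
```

Request:
send_rows:
  deltas:
    - [[0,0,-0.1,0,0,0],[0,0,-0.2,0,0,0],[0,0,-0.2,0,0,0]]

```text
clock: 35.1
tcp_pos: [0.4645, 0.1332, 0.0716]
orientation: [-0.001, -0.663, 0.749, 0.0]
wrist_force: [-1.0, 0.7, 0.1]
finger_gap: -0.0003
```

Request:
send_rows:
  deltas:
    - [[0,0,-0.1,0,0,0],[0,0,-0.15,0,0,0],[0,0,-0.15,0,0,0]]

```text
clock: 35.4
tcp_pos: [0.4647, 0.1332, 0.0705]
orientation: [-0.0, -0.663, 0.749, 0.0]
wrist_force: [-1.9, -0.4, 4.0]
finger_gap: -0.0001
```

Request:
send_rows:
  deltas:
    - [[0,0,-0.1,0,0,0],[0,0,-0.1,0,0,0]]

```text
clock: 35.6
tcp_pos: [0.4648, 0.1333, 0.0701]
orientation: [-0.0, -0.663, 0.749, -0.0]
wrist_force: [-2.5, -0.4, 9.7]
finger_gap: -0.0001
```

Request:
send_rows:
  deltas:
    - [[0,0,1,0,0,0],[0,0,4,0,0,0],[0,0,8,0,0,0],[2,1,12,0,0,0],[4,3,15,0,0,0],[5,5,16,0,0,0],[5,6,16,0,0,0],[5,6,16,0,0,0]]

```text
clock: 36.4
tcp_pos: [0.5139, 0.1941, 0.2285]
orientation: [-0.001, -0.663, 0.748, 0.0]
wrist_force: [-0.6, -1.0, -0.2]
finger_gap: 0.0001
```

```bash
python3 shot.py w27; python3 - <<'E'
from kp import *
s,TT,p=pickle.load(open('w27.pkl','rb'))
pt=read_camera('top');ps=read_camera('scene')
im=cv2.cvtColor(ps['img'],cv2.COLOR_RGB2BGR);cv2.imwrite('pics/s27c.png',cv2.resize(im[90:230,330:480],None,fx=4,fy=4,interpolation=cv2.INTER_CUBIC))
for n,C,i in(('w',cloud(p,TT),p['img']),('t',cloud(pt),pt['img']),('s',cloud(ps),ps['img'])):
    L=rl(C);i=i.astype(int);m=(i[...,0]>50)&(i[...,0]>2.5*i[...,1])&(abs(L[...,1]+53)<16)&(L[...,2]>75)&(L[...,0]<-20)&(L[...,0]>-80)
    P=L[m];print(n,len(P),(np.median(P,0),P.max(0),P.min(0)) if len(P) else 0)
print('w');prof(cloud(p,TT),p['img'],-90,90,65,88,10)
C=cloud(pt);im=cv2.cvtColor(pt['img'],cv2.COLOR_RGB2BGR);cv2.imwrite('pics/top27.png',im)
E
```

```text
36.4 [0.5139 0.1941 0.2285] [[-0.12, -0.993, -0.002], [-0.993, 0.12, -0.001], [0.001, 0.002, -1.0]] [ 0.22  0.26  0.04  1.35 -0.   -1.24] [-0.64 -1.05 -0.16]
w 169 (array([-42.29684304, -53.18093204,  98.8114923 ]), array([-35.4297434 , -45.82809444, 101.83469901]), array([-49.4166    , -60.21023946,  95.11284259]))
t 43 (array([-42.76426329, -53.77039752,  97.99136328]), array([-36.09705617, -46.6206679 , 101.49994575]), array([-49.91430394, -60.66214955,  90.36914583]))
s 19 (array([-39.85637507, -55.12474089, 100.38578315]), array([-34.97868906, -46.8582807 , 104.94622608]), array([-45.40018765, -60.92372268,  94.93590515]))
w
 y -85.0 10 x med/min/max [-0.3 -3.1  2.4] z max 78.6
 y -75.0 74 x med/min/max [-0.4 -5.4  4.6] z max 80.3
 y -65.0 99 x med/min/max [-0.9 -5.5  4.6] z max 81.6
 y -55.0 10 x med/min/max [-0.4 -5.5  4.5] z max 81.2
 y -45.0 59 x med/min/max [ 0.  -5.7  4.5] z max 81.4
 y -35.0 53 x med/min/max [  1.2 -15.4  15.6] z max 86.4
 y -25.0 16 x med/min/max [ -0.6 -15.1  13.8] z max 78.6
 y -15.0 14 x med/min/max [-15.2 -15.4  13.8] z max 77.8
 y -5.0 16 x med/min/max [ -0.1 -16.   15.8] z max 87.2
 y 15.0 6 x med/min/max [14. 14. 14.] z max 74.9
 y 55.0 95 x med/min/max [ -0.5 -15.9  15.7] z max 81.0
 y 65.0 93 x med/min/max [-0.6 -8.3  5.6] z max 82.7
 y 75.0 36 x med/min/max [-1.2 -8.   5.5] z max 83.7
```

View pics/s27c.png

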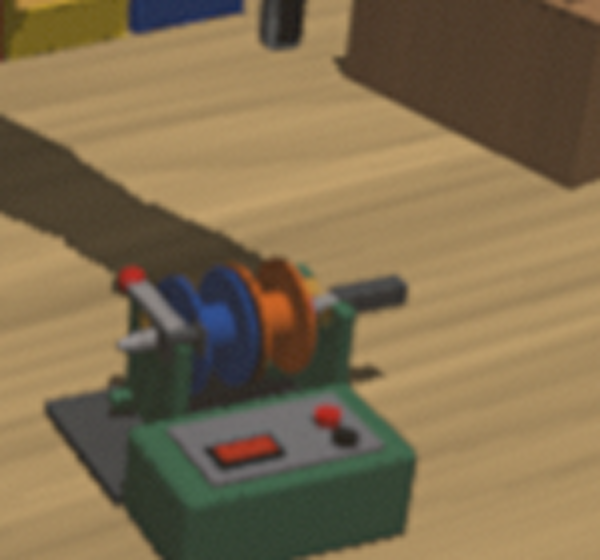

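View pics/w27.png

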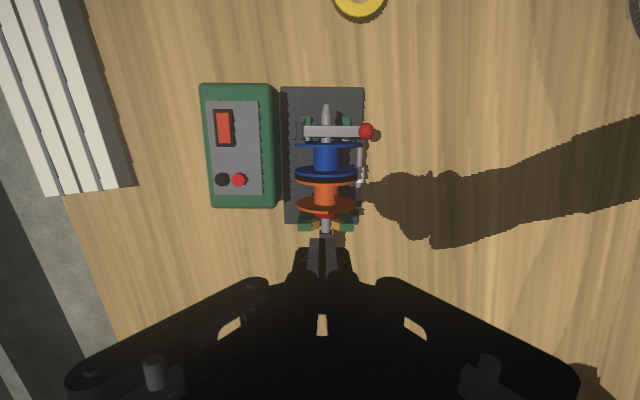

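```bash
python3 -c "
from workcell import hand_in,get_state
print(get_state()['clock']);print(hand_in())"
```

```text
36.55
the job is handed in; nothing more can be done
None
```

The rewinder is loaded and the job is handed in at about 36.6 s. The spindle lies in both bearings with the orange reel, disc and blue reel on it between the cheeks, and the keeper is down. No verdict was reported.

**What I did**
- I took the spindle from the bearings by its handle.
- I laid the rod along the reels and rolled all three gently (about 6 N) against the chute's +x wall, so that their holes lined up.
- I threaded the spindle in steps of a few millimetres, with no ramming felt (1 to 3 N at the wrist).
- I shifted the set back to the chute's middle and levelled the spindle while lifting. I held it well above 0.14 m, laid it in the bearings, and pushed the keeper down by its ball.

**Last checks**
- **Spindle:** in both bearings the axis was within about 1 mm sideways and 1 to 2 mm in height. Lengthwise, the middle of the journal was at about y = 58 mm.
- **Keeper:** the ball's centre was at about z = 92.5 mm, against 92 mm when closed.
- **Robot:** nothing was touching. I never went near the carton, tape or screwdriver, but did not re-measure where they lie.

**What went wrong or disagreed**
- The first grasp closed on air. The fingertips are really about 29 mm behind the reported TCP, so I gripped again 22 mm lower.
- The first keeper press slid off the ball, with about 16 N sideways, and left the keeper at about 0.17 rad. I pressed again from straight above until I felt the stop (about 10 N).
- One automatic fit of the spindle's tilt read about 2 degrees off. I set it aside because the depth profiles from two cameras agreed with each other and not with the fit.

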